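# Clear a mislaid tube from under the sampler's head

### The arm

A 6-joint arm with a two-finger parallel gripper is mounted at the origin on a cart in front of the work surface, level with it; the furniture and walls round the work are solid. World frame = base frame: x ahead of the robot, y to its left, z up, the work surface at z = 0. Lengths are in m, angles in rad, forces in N, time in s.
With the tool pointing down it reaches from about 0.375 to 0.9 m from the base axis. Payload 3.1 kg.
Tool frame: the origin (TCP) lies at the very end of the fingers, on their centre line; the grasp point (between the pads) lies 19 mm behind it; z points along the fingers, y is the line along which they close (so a half turn about z gives the same grasp; the last joint's range is limited). The gripper opens to 85 mm and grips with 20 to 120 N. Pads are 22 mm wide; open, the fingers measure 114 mm over their backs; the gripper's body (76 mm by 85 mm) begins 54 mm behind the grasp point. The pads swing forward as they close: fully open they stand 13 mm farther back than shut.
Start: joints at [1.097, 0.527, 1.433, -0, 1.181, -0.178], TCP at [0.182, 0.598, 0.194] pointing down, gripper open.
Joint ranges: [-3.08, 3.08], [-0.75, 2.2], [0.22, 2.44], [-1.43, 4.57], [0, 2.65], [-2.85, 2.85]. Speed limits (rad/s): [2.79, 2.79, 3.14, 3.14, 3.14, 3.14].

### API

Orientations are given as a unit quaternion [x, y, z, w].
In Python, from station import telemetry, snapshot, ticket gives the robot as it stands.
- The arm moves only by the tool move_arm, never from a script. Its argument "commands" is text: rows parted by semicolons, each of 7 numbers parted by spaces: the shift along the tool's x, y, z in mm, then the turn, a rotation vector about the tool's x, y, z in degrees, then the opening, from -1 (shut) to 1 (fully open). A call has exactly 5 rows; each row is the pose to reach, as a shift and turn from the pose commanded when the call began, along the tool's axes at that moment; what a row does not reach only later rows make up. A row lasts 1/8 s, in which the tool goes at most 62.5 mm and 10.7 degrees, less where a joint would pass 70% of its speed; a pose out of reach is approached as far as the arm can. A call with a gripper value outside its range is refused whole. The fingers move at their own pace and stop on an object; "grip_force" is the grip in N (left out, the last holds). Time passes only in rows, so rows that repeat a pose let the fingers close, or fill a call up. It gives the time, the measured TCP pose, the force, the opening and the grip force at its end, in the units of the state.
- telemetry.sense(): the state, without advancing time (a new reading comes with each control period).
- snapshot(name): name is "scene" or "top" or "wrist"; returns a dict with "image" (400x640x3 uint8, red, green, blue), "fx", "fy", "cx", "cy" (pixels), "k1" (the pictures are not rectified: a ray, as slopes to the right and down, at radius r is drawn at 1 + k1 r^2 times it, then the intrinsics apply), "pose" (4x4, takes a point from camera to world coordinates). Camera axes: x right, y down, z forward; pixel columns grow to the right and rows downward; lengths in m; the calibration is good to about 2 mm. A picture is of the moment at which its call begins. There is no depth.
- ticket.sign_off(): hands the job in; it is judged then, once.
The state is a dict: "t": time; "q": joint angles; "qd": joint speeds; "tau": joint torques, N m; "tcp_pos": TCP position; "tool_rot": TCP orientation; "force": force on the tool from outside, world axes, zero at the start; "ft_torque": the same for the moment, N m; "finger_gap": opening from 0.0 (shut) to 1.0 (fully open); "gripper_force": force on a finger pad.
Only numpy, scipy, OpenCV 4.12 (cv2) and the standard library are available. Lean on these libraries where they do the work, as an engineer would, in place of code of your own. Each camera call takes 0.05 s, during which the arm holds its last target. There are 200 camera calls.

### The job

A capped sample tube is lying on the cup sampler's free-turning carousel, under the reading head, where it would jam the next run. Turn the carousel (its tall pegs are there to be pushed) until the tube lies in the open at the front, lift the tube off, and lay it down in the tube nest of the transfer tray with its cap in the wide end. The cups on the carousel must stay standing in their nests, and the cup in the tray must be left alone.

Things in the scene. Friction and masses are not known exactly. Their poses are not given: they have to be found in the camera images.
- sampler: fixed stand, grey and white plastic: round foot of 118 mm radius, a column at the back carrying the reading head. Origin: on the carousel's axis at bench level; its -x side is the open front. The head covers the rear: x = +25 to +175, y = -108 to +108 mm, underside 114, top 166 mm above the bench; a lens hangs 7 mm lower at x = 82; column x = 121 to 155 mm
- carousel: aluminium turntable, 113 mm radius, turning without end and almost freely. Origin: on its vertical axis at deck level, 42 mm above the bench. Hub 19 mm radius, 14 mm high. Four upright pegs, 11 mm thick, 60 mm high, stand 103 mm from the axis at 45, 135, 225, 315 degrees from its x axis. Cup nests on its +y, -x and -y sides; the tube lies at the free place on +x
- tube_place (a point): point on the carousel's deck, 70 mm from the axis along the carousel's +x: middle of the free place
- cup_nest_0 (a point): centre of the first cup nest at deck level, 80 mm from the axis along the carousel's +y; each nest is a ring of 4 mm wire, 41 mm inside, 49 mm outside, 9 mm high
- cup_nest_1 (a point): centre of the second cup nest, on the carousel's -x side
- cup_nest_2 (a point): centre of the third cup nest, on the carousel's -y side
- cup_0: white specimen cup with screw cap, 38 mm wide, 53 mm high, loose, standing in the first nest; origin: centre of its underside
- cup_1: like cup_0, in the second nest
- cup_2: like cup_0, in the third nest
- tube: the capped sample tube lying on the carousel, 87 mm long: barrel 13 mm thick, ribbed cap 16 mm thick and 18 mm long. Origin: under the middle of its length; its long axis is y, the cap is at -y (y = -44 to -26 mm), the tube's axis lies 8 mm above the origin. It does not roll
- tube_cap (a point): point on the tube's axis inside the cap, 35 mm from the tube's middle
- tube_tip (a point): point on the tube's axis near the round end, 40 mm from the tube's middle
- transfer_tray: fixed grey tray, white floor, 150 (x) by 124 (y) by 14 mm, floor 3 mm thick. Origin: centre of its underside. Tube nest along y at x = -32, 11 deep: cap end 21 wide, y = -48 to -23; barrel saddles 16 wide, y = -23 to -16 and 28 to 48; between them a finger cut-out to the floor, open from x = -75 to +10. Round nests at x = +42: 41 wide at y = -29, 31 wide at y = +30 (a dropper bottle in it)
- nest_cap (a point): where the tube_cap point lies when the tube is home in its nest, 11 mm above the bench
- nest_tip (a point): where the tube_tip point lies when the tube is home in its nest, 11 mm above the bench
- tray_cup: white specimen cup like the others, standing in the larger round nest of the transfer tray; origin: centre of its underside

How it is judged:
By the outcome, as a careful person would: the job done as asked, in the order asked, and still so for the second after the job is handed in, with the robot touching nothing.
It also fails if it takes over 58 s, if anything falls off the work surface, if the arm or the gripper's body presses on something with over 40 N, if the wrist force passes 120 N, or if a joint passes its speed limit or range.

## Working session

There is one attempt and no reset: what is moved stays moved. The work goes in short steps, Python scripts to look and compute and a tool call to move; the robot and the scene stay as the last step left them, time stands still between calls to the robot, and variables do not carry over. Pictures are saved under pics/ and viewed, at most 10 in all, crops included, and the job is handed in when it is done.

Besides the shell and the picture viewer there is one more tool, called after ">>>" as a command line: name --argument value ..., lists and objects as JSON in quotes. move_arm: Moves the arm, as the interface text tells. Its arguments: {"type":"object","properties":{"commands":{"type":"string"},"grip_force":{"type":"number"}},"required":["commands"]}

```bash
mkdir -p pics; ls; cat > h.py <<'E'
import numpy as np, cv2
from scipy.spatial.transform import Rotation as R
from station import telemetry, snapshot, ticket
def ray(s,u,v):
    K=np.array([[s['fx'],0,s['cx']],[0,s['fy'],s['cy']],[0,0,1]])
    x,y=cv2.undistortPoints(np.array([[[u,v]]],float),K,np.array([s['k1'],0,0,0,0.]))[0,0]
    P=np.array(s['pose']); return P[:3,3],P[:3,:3]@np.array([x,y,1.])
def onz(s,u,v,z):
    o,d=ray(s,u,v); return (o+d*(z-o[2])/d[2]).round(4)
def pix(s,p):
    P=np.array(s['pose']); c=P[:3,:3].T@(np.array(p)-P[:3,3]); x,y=c[:2]/c[2]
    f=1+s['k1']*(x*x+y*y); return round(s['fx']*x*f+s['cx'],1),round(s['fy']*y*f+s['cy'],1)
def save(s,n): cv2.imwrite('pics/'+n+'.png',s['image'][:,:,::-1])
E
python3 - <<'E'
from h import *
np.set_printoptions(precision=4,suppress=True)
for n in('scene','top'):
    s=snapshot(n); save(s,n+'0'); print(n,s['fx'],s['k1'],np.array(s['pose']))
t=telemetry.sense(); print(t)
E
```

```text
pics
scene 467.88359971016644 0.03720148351887047 [[ 0.7208 -0.5243  0.4534  0.0404]
 [-0.6931 -0.5423  0.4748 -0.2852]
 [-0.0031 -0.6565 -0.7543  0.8962]
 [ 0.      0.      0.      1.    ]]
top 373.0602212574312 -0.07249626861203838 [[ 0.0116 -0.991   0.1332  0.3992]
 [-0.9995 -0.0073  0.0322  0.2128]
 [-0.031  -0.1335 -0.9906  0.9612]
 [ 0.      0.      0.      1.    ]]
{'t': 0.1, 'q': array([ 1.0975,  0.5284,  1.4337,  0.    ,  1.1814, -0.1785]), 'qd': array([ 0.0004, -0.0024, -0.0028, -0.001 ,  0.0015, -0.0008]), 'tau': array([  0.0003, -44.3306, -17.8587,  -0.0002,   0.0039,  -0.    ]), 'tcp_pos': array([0.1812, 0.5974, 0.1926]), 'tool_rot': array([ 0.1469,  0.9892, -0.0009, -0.0003]), 'force': array([-0.7311, -0.3513,  0.0037]), 'ft_torque': array([ 0.0586, -0.0817,  0.0252]), 'gripper_force': 0.0, 'finger_gap': 0.9956942341065795}
```

View pics/scene0.png

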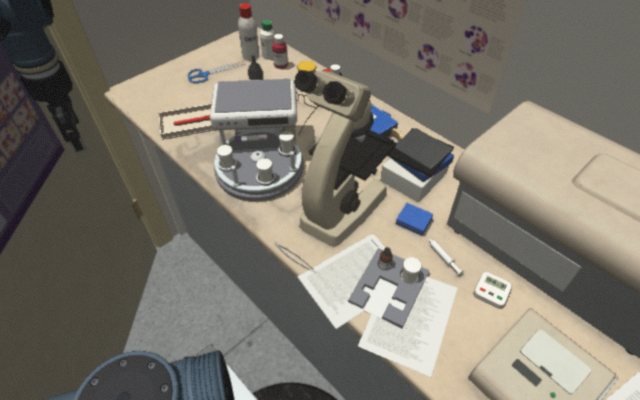

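View pics/top0.png

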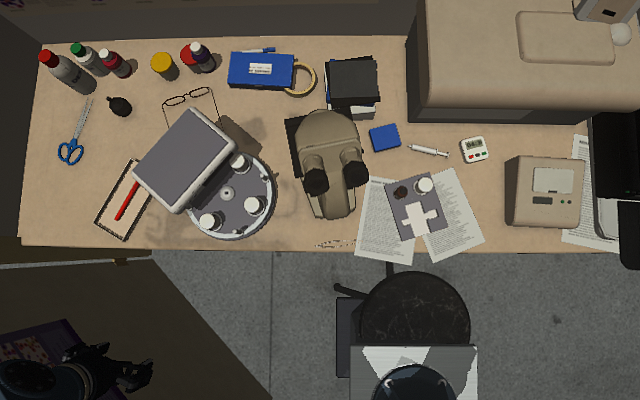

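The scene shows the sampler at about (258,150), the microscope at (340,150) and the tray at (390,285). In the top view the sampler is at about (225,195), the microscope at (330,165) and the tray at (415,207). I'll enlarge both areas.

```bash
python3 - <<'E'
from h import *
a=cv2.imread('pics/top0.png');b=cv2.imread('pics/scene0.png')
r=lambda i,x,y,w,h,k:cv2.resize(i[y:y+h,x:x+w],(w*k,h*k),interpolation=cv2.INTER_CUBIC)
A=r(a,120,100,200,145,4);cv2.imwrite('pics/c1.png',A)
B=np.hstack([r(a,370,160,100,100,4),r(b,340,235,100,100,4)])
cv2.imwrite('pics/c2.png',B)
C=r(b,190,70,130,130,4);cv2.imwrite('pics/c3.png',C)
E
```

```text
(no output)
```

View pics/c1.png

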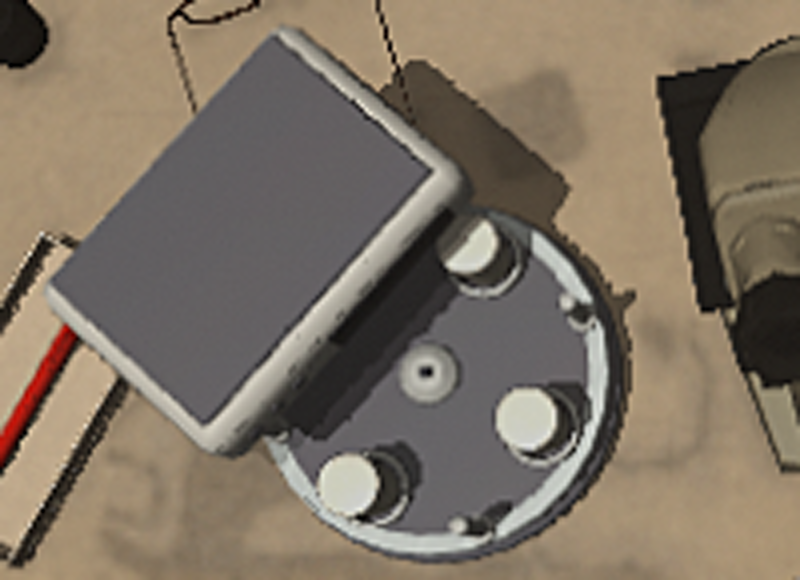

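View pics/c2.png

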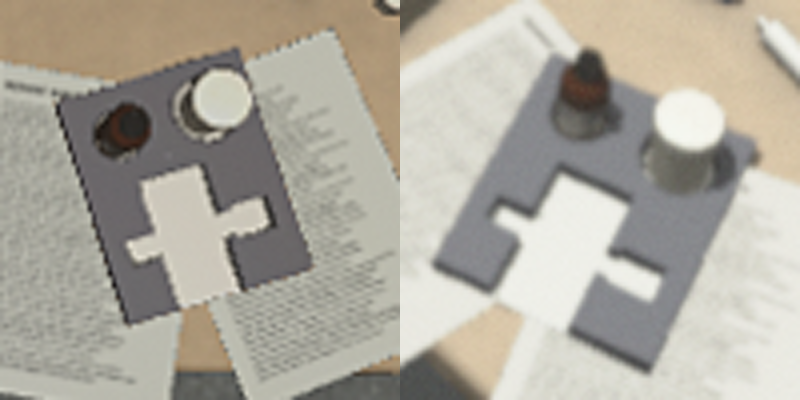

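View pics/c3.png

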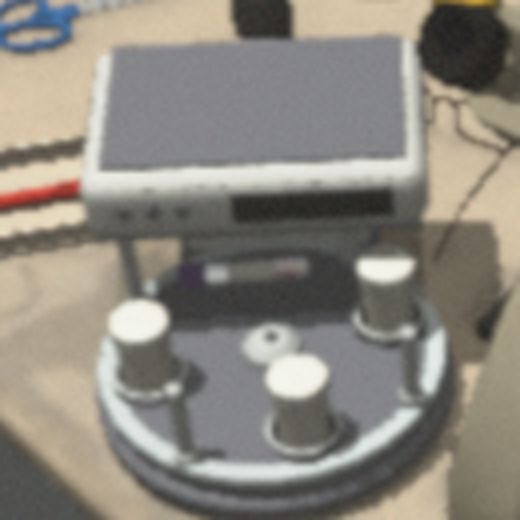

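c1 shows the hub at top pixel (227,193), peg tops at (262,175) and (235,231), and cups at (207.5,221), (252,205) and (237,161). c2 shows the tray corners at top pixels (385,185), (429.5,172.5), (447.5,226) and (402,241). c3 shows the tube under the head, with its cap at scene pixel (237.5,139) and its tip at (266,137).

```bash
python3 - <<'E'
from h import *
np.set_printoptions(precision=4,suppress=True)
T=snapshot('top');S=snapshot('scene')
print('hub',onz(T,227,193,.056),onz(S,257,155,.056))
for p in[(262,175),(235,230.7)]:print('pegT',onz(T,*p,.102))
for p in[(233.7,167),(292,153),(227.5,142)]:print('pegS',onz(S,*p,.102))
for p in[(207.5,221.2),(251.8,205),(237.5,161)]:print('cupT',onz(T,*p,.095))
for p in[(225,149.5),(264.2,163.5),(287,135)]:print('cupS',onz(S,*p,.095))
print('tube',onz(S,237.5,138.7,.05),onz(S,266,137,.05))
print('tray');
for p in[(385,185),(429.5,172.5),(447.5,226),(401.7,240.7)]:print(onz(T,*p,.014))
for p in[(380.5,248.5),(428.5,272),(403.5,327),(349,301)]:print('S',onz(S,*p,.014))
print('headT')
for p in[(282,30),(465,185),(215,450),(48,288)]:print(onz(T,p[0]/4+120,p[1]/4+100,.166))
for n,p in dict(mic_base=(305,180),mb2=(316,217),mb3=(355,217)).items():print(n,onz(T,*p,.0))
for p in[(313,178),(355,176)]:print('eyepiece',onz(T,*p,.25))
E
```

```text
hub [0.5217 0.467  0.056 ] [0.5196 0.4673 0.056 ]
pegT [0.5588 0.3723 0.102 ]
pegT [0.4273 0.4315 0.102 ]
pegS [0.4279 0.4323 0.102 ]
pegS [0.5594 0.3721 0.102 ]
pegS [0.4696 0.514  0.102 ]
cupT [0.4489 0.5    0.095 ]
cupT [0.4883 0.3955 0.095 ]
cupT [0.594 0.434 0.095]
cupS [0.4525 0.503  0.095 ]
cupS [0.4914 0.3971 0.095 ]
cupS [0.5987 0.4369 0.095 ]
tube [0.5248 0.5584 0.05  ] [0.5841 0.5106 0.05  ]
tray
[0.551 0.071 0.014]
[ 0.5845 -0.0443  0.014 ]
[ 0.4472 -0.0862  0.014 ]
[0.4095 0.0306 0.014 ]
S [0.5544 0.0686 0.014 ]
S [ 0.5833 -0.0453  0.014 ]
S [ 0.4449 -0.0897  0.014 ]
S [0.4076 0.0261 0.014 ]
headT
[0.7025 0.5303 0.166 ]
[0.6115 0.4202 0.166 ]
[0.4629 0.5531 0.166 ]
[0.5528 0.6565 0.166 ]
mic_base [0.5651 0.2774 0.    ]
mb2 [0.4684 0.2475 0.    ]
mb3 [0.4693 0.147  0.    ]
eyepiece [0.526  0.2452 0.25  ]
eyepiece [0.5304 0.164  0.25  ]
```

Estimates so far:

| Item | Estimate |
|---|---|
| Hub | (0.521, 0.467) |
| Sampler yaw | about 48°, so the front is at 228° |
| Carousel yaw | about 66° |
| Pegs | 200.4° and 291.6° world, the other two 90° on |
| Tray yaw | about 16° |

I'll cage a peg loosely between the fingers and swing the carousel counter-clockwise.

```bash
cat >> h.py <<'E'
import json
from math import cos,sin,radians as rad,degrees as deg
HUB=np.array([.5212,.467])
def frame(psi): c,s=cos(rad(psi)),sin(rad(psi)); return np.array([[-s,c,0],[c,s,0],[0,0,-1.]])
def cmd():
    try: return json.load(open('cmd.json'))
    except OSError: return [.182,.598,.194,73.1]
def plan(tg):
    """tg: 5 rows (x,y,z,psi deg,open) -> rows for move_arm; stores last commanded pose"""
    c=cmd(); F=frame(c[3]); out=[]
    for x,y,z,p,g in tg:
        d=np.round(F.T@(np.array([x,y,z])-c[:3])*1000).astype(int); w=round(c[3]-p)
        out.append(f"{d[0]} {d[1]} {d[2]} 0 0 {w} {g}")
    e=np.array(c[:3])+F@(d/1000.); json.dump([*e,c[3]-w],open('cmd.json','w')); print('; '.join(out))
def lerp(a,b,g,n=5): return [tuple(np.array(a)+(np.array(b)-a)*i/n)+(g,) for i in range(1,n+1)]
def onarc(th,z,r=.103): return (HUB[0]+r*cos(rad(th)),HUB[1]+r*sin(rad(th)),z,th-90)
def st():
    t=telemetry.sense(); x=R.from_quat(t['tool_rot']).as_matrix()
    print('t',round(t['t'],2),'tcp',t['tcp_pos'].round(4),'psi',round(deg(np.arctan2(x[1,1],x[0,1])),1),'zax',x[:,2].round(3),'cmd',np.round(cmd(),3),'F',t['force'].round(1),'gap',round(t['finger_gap'],3),'q',t['q'].round(2))
E
python3 -c "
from h import *
plan(lerp((.182,.598,.194,73.1),onarc(200.4,.17),-.4))"
```

```text
-56 -18 5 0 0 -7 -0.4; -112 -36 10 0 0 -15 -0.4; -168 -53 14 0 0 -22 -0.4; -225 -71 19 0 0 -30 -0.4; -281 -89 24 0 0 -37 -0.4
```

>>> move_arm --commands "-56 -18 5 0 0 -7 -0.4; -112 -36 10 0 0 -15 -0.4; -168 -53 14 0 0 -22 -0.4; -225 -71 19 0 0 -30 -0.4; -281 -89 24 0 0 -37 -0.4" --grip_force 20

```text
t: 0.82
tcp_pos: [0.426, 0.43, 0.1693]
tool_rot: [-0.177, 0.984, 0.0, 0.0]
force: [0.9, -0.1, 0.1]
finger_gap: 0.303
gripper_force: 0.0
```

```bash
python3 -c "
from h import *
st(); s=snapshot('wrist'); save(s,'w1'); print(pix(s,(.4275,.432,.102)))
t=snapshot('top');i=t['image'][90:290,100:400,::-1]
cv2.imwrite('pics/m1.png',np.hstack([cv2.resize(i,(450,300)),cv2.resize(s['image'][:,:,::-1],(350,219)) if 0 else np.vstack([cv2.resize(s['image'][:,:,::-1],(350,219)),np.zeros((81,350,3),np.uint8)])]))
plan(lerp((cmd()),onarc(200.4,.07),-.4,3)+[onarc(200.4,.07)+(-.4,)]*2)"
```

```text
t 0.82 tcp [0.426  0.43   0.1693] psi 110.3 zax [ 0.  0. -1.] cmd [  0.425   0.431   0.17  110.1  ] F [ 0.9 -0.1  0.1] gap 0.303 q [ 0.61  0.53  1.51  0.    1.1  -1.32]
(np.float64(320.4), np.float64(200.5))
0 0 33 0 0 0 -0.4; 0 0 67 0 0 0 -0.4; 0 0 100 0 0 0 -0.4; 0 0 100 0 0 0 -0.4; 0 0 100 0 0 0 -0.4
```

View pics/m1.png

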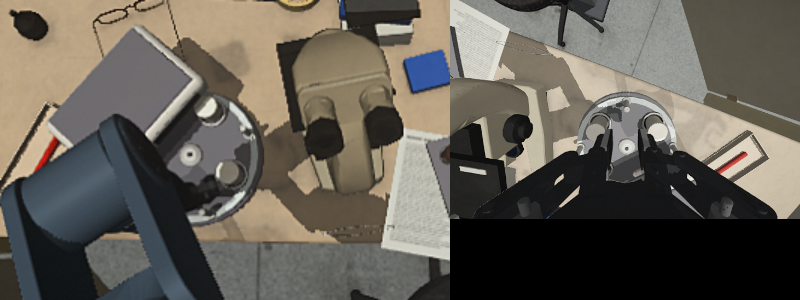

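The top half shows the arm over the front of the carousel, with the forearm clear of the microscope. The wrist half shows the peg near native pixel (320,200), between the fingers. Lowering to cage it.

>>> move_arm --commands "0 0 33 0 0 0 -0.4; 0 0 67 0 0 0 -0.4; 0 0 100 0 0 0 -0.4; 0 0 100 0 0 0 -0.5; 0 0 100 0 0 0 -0.6"

```text
t: 1.55
tcp_pos: [0.4248, 0.432, 0.0704]
tool_rot: [-0.175, 0.985, 0.0, 0.001]
force: [-0.2, 0.6, -0.6]
finger_gap: 0.202
gripper_force: 0.0
```

```bash
python3 -c "
from h import *
st()
# ease-in/out arc 200.4->266 over 10 rows
a=[202,206,212,219.5,227.5]; plan([onarc(x,.07)+(-.6,) for x in a])
b=[236,244.5,253,260,266]; plan([onarc(x,.07)+(-.6,) for x in b])"
```

```text
t 1.55 tcp [0.4248 0.432  0.0704] psi 110.1 zax [ 0.001  0.001 -1.   ] cmd [4.250e-01 4.310e-01 7.000e-02 1.101e+02] F [-0.2  0.6 -0.6] gap 0.202 q [ 0.61  0.66  1.59  0.    0.89 -1.31]
0 -3 0 0 0 -2 -0.6; 0 -10 0 0 0 -6 -0.6; -2 -21 0 0 0 -12 -0.6; -6 -34 0 0 0 -19 -0.6; -11 -47 0 0 0 -27 -0.6
-2 -15 0 0 0 -9 -0.6; -5 -30 0 0 0 -17 -0.6; -11 -44 0 0 0 -26 -0.6; -17 -55 0 0 0 -33 -0.6; -23 -64 0 0 0 -39 -0.6
```

>>> move_arm --commands "0 -3 0 0 0 -2 -0.6; 0 -10 0 0 0 -6 -0.6; -2 -21 0 0 0 -12 -0.6; -6 -34 0 0 0 -19 -0.6; -11 -47 0 0 0 -27 -0.6"

```text
t: 2.17
tcp_pos: [0.4524, 0.3916, 0.0718]
tool_rot: [-0.402, 0.916, 0.0, 0.002]
force: [0.3, -0.6, -0.8]
finger_gap: 0.194
gripper_force: 0.0
```

>>> move_arm --commands "-2 -15 0 0 0 -9 -0.6; -5 -30 0 0 0 -17 -0.6; -11 -44 0 0 0 -26 -0.6; -17 -55 0 0 0 -33 -0.6; -23 -64 0 0 0 -39 -0.6"

```text
t: 2.8
tcp_pos: [0.5154, 0.3648, 0.0719]
tool_rot: [-0.684, 0.73, -0.001, 0.002]
force: [0.1, 0.7, -0.5]
finger_gap: 0.206
gripper_force: 0.0
```

```bash
python3 -c "
from h import *
st(); s=snapshot('top'); save(s,'t2'); s2=snapshot('scene'); save(s2,'s2')
A=cv2.imread('pics/t2.png')[110:250,150:350];B=cv2.imread('pics/s2.png')[70:210,180:340]
cv2.imwrite('pics/m2.png',np.hstack([cv2.resize(A,(430,301)),cv2.resize(B,(344,301))]))
"
```

```text
t 2.8 tcp [0.5154 0.3648 0.0719] psi 176.3 zax [ 0.004  0.002 -1.   ] cmd [5.140e-01 3.640e-01 7.000e-02 1.761e+02] F [ 0.1  0.7 -0.5] gap 0.206 q [ 0.44  0.68  1.52  0.    0.93 -2.64]
```

View pics/m2.png

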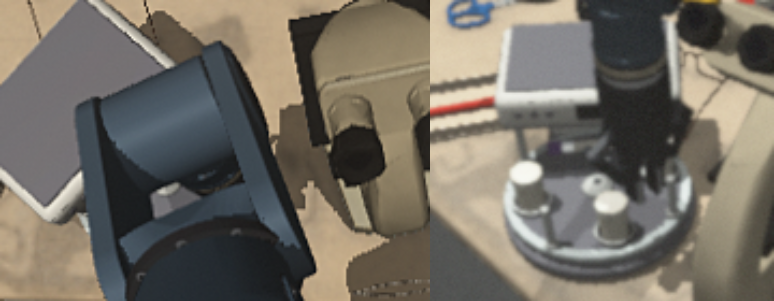

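```bash
python3 -c "
from h import *
S=snapshot('scene');save(S,'s3')
print('tcp',pix(S,(.5154,.3648,.072)),pix(S,(.5154,.3648,.042)))
for th in(200.4,266,176,291.6): print(th,pix(S,onarc(th,.102)[:3]),pix(S,onarc(th,.042)[:3]))
for th in(221,311,41,155.7,245): print('cup',th,pix(S,onarc(th,.095,.08)[:3]))
print('tube131',pix(S,onarc(131,.05,.07)[:3]))
B=cv2.imread('pics/s3.png')[100:200,205:325];A=cv2.imread('pics/scene0.png')[100:200,205:325]
cv2.imwrite('pics/m3.png',np.hstack([cv2.resize(x,(400,333),interpolation=2) for x in(A,B)]))
"
```

```text
tcp (np.float64(281.1), np.float64(172.1)) (np.float64(282.0), np.float64(180.4))
200.4 (np.float64(232.9), np.float64(167.9)) (np.float64(236.6), np.float64(185.0))
266 (np.float64(279.9), np.float64(163.8)) (np.float64(281.7), np.float64(180.8))
176 (np.float64(220.1), np.float64(160.0)) (np.float64(224.2), np.float64(177.1))
291.6 (np.float64(292.2), np.float64(153.2)) (np.float64(293.5), np.float64(170.4))
cup 221 (np.float64(249.7), np.float64(166.1))
cup 311 (np.float64(287.3), np.float64(145.4))
cup 41 (np.float64(261.4), np.float64(122.9))
cup 155.7 (np.float64(224.3), np.float64(150.9))
cup 245 (np.float64(263.6), np.float64(164.9))
tube131 (np.float64(231.2), np.float64(154.8))
```

View pics/m3.png

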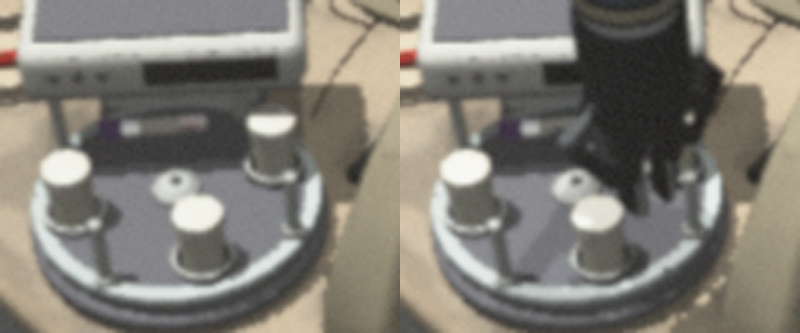

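The carousel has not turned. The fingertips appear at scene pixels (277,164) and (284,160), while the TCP projects to (281,172), so the tips look too high and passed over the peg. I'll check the tip height against the first picture and the wrist camera.

```bash
python3 -c "
from h import *
np.set_printoptions(precision=4,suppress=True)
S=snapshot('scene')
print('start tcp',pix(S,(.1812,.5974,.1926)))
T=snapshot('top');print('start tcp in top',pix(T,(.1812,.5974,.1926)))
for z in(.072,.09,.1,.11,.12): print(z,pix(S,(.5154-.012,.366,z)),pix(S,(.5154+.012,.364,z)))
W=snapshot('wrist');t=telemetry.sense();X=np.eye(4);X[:3,:3]=R.from_quat(t['tool_rot']).as_matrix();X[:3,3]=t['tcp_pos']
print(np.linalg.inv(X)@np.array(W['pose'])); print('tcp in wrist',pix(W,t['tcp_pos']))
a=cv2.imread('pics/scene0.png')[90:190,0:120];w=W['image'][:,:,::-1]
cv2.imwrite('pics/m4.png',np.hstack([cv2.resize(a,(320,267),interpolation=2),cv2.resize(w,(427,267),interpolation=cv2.INTER_AREA)]))
"
```

```text
start tcp (np.float64(87.5), np.float64(154.6))
start tcp in top (np.float64(141.2), np.float64(347.4))
0.072 (np.float64(277.1), np.float64(174.3)) (np.float64(285.1), np.float64(169.8))
0.09 (np.float64(276.5), np.float64(169.1)) (np.float64(284.6), np.float64(164.6))
0.1 (np.float64(276.1), np.float64(166.2)) (np.float64(284.3), np.float64(161.7))
0.11 (np.float64(275.8), np.float64(163.2)) (np.float64(284.0), np.float64(158.7))
0.12 (np.float64(275.4), np.float64(160.2)) (np.float64(283.7), np.float64(155.7))
[[-0.001  -0.9586 -0.2847  0.0718]
 [ 1.     -0.0007 -0.0009  0.0015]
 [ 0.0007 -0.2847  0.9586 -0.182 ]
 [ 0.      0.      0.      1.    ]]
tcp in wrist (np.float64(318.4), np.float64(223.2))
```

View pics/m4.png

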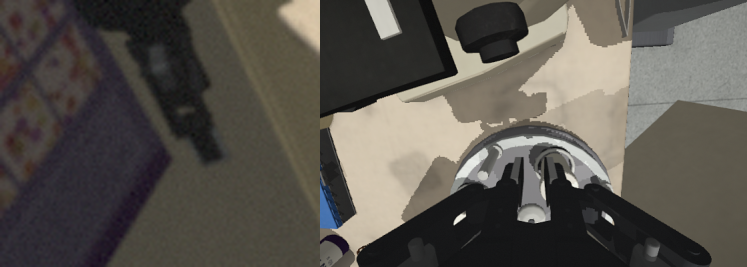

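>>> move_arm --commands "0 0 4 0 0 0 -1; 0 0 8 0 0 0 -1; 0 0 12 0 0 0 -1; 0 0 16 0 0 0 -1; 0 0 18 0 0 0 -1"

```text
t: 3.72
tcp_pos: [0.5134, 0.3641, 0.051]
tool_rot: [-0.683, 0.731, 0.0, -0.0]
force: [-0.4, 0.6, 0.0]
finger_gap: -0.004
gripper_force: 0.0
```

```bash
python3 -c "
from h import *
c=cmd();c[2]-=.018;json.dump(c,open('cmd.json','w'));st()
S=snapshot('scene');save(S,'s5');t=telemetry.sense()
print('tcp',pix(S,t['tcp_pos']))
W=snapshot('wrist'); p=np.round(pix(W,t['tcp_pos'])).astype(int);print(p)
b=cv2.imread('pics/s5.png')[130:190,245:325];w=W['image'][120:320,220:420,::-1].copy();cv2.circle(w,(int(p[0])-220,int(p[1])-120),2,(0,0,255),-1)
cv2.imwrite('pics/m5.png',np.hstack([cv2.resize(b,(400,300),interpolation=2),cv2.resize(w,(300,300),interpolation=2)]))
"
```

```text
t 3.73 tcp [0.5134 0.3641 0.051 ] psi 176.1 zax [-0.001 -0.    -1.   ] cmd [5.140e-01 3.640e-01 5.200e-02 1.761e+02] F [-0.4  0.6  0. ] gap -0.004 q [ 0.44  0.71  1.53  0.    0.9  -2.63]
tcp (np.float64(281.3), np.float64(178.6))
[318 223]
```

View pics/m5.png

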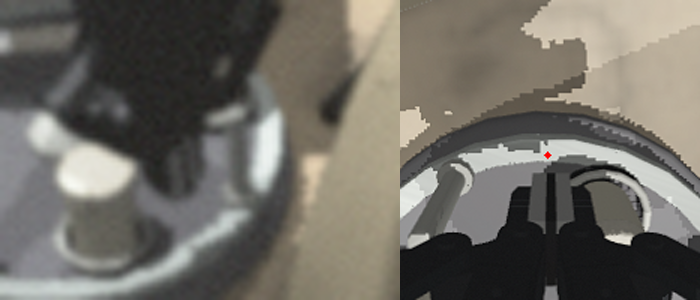

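The tips are at scene pixel (280,169) and wrist pixel (320,235), while the TCP projects to (281,179) and (318,223). I'll triangulate them. My ten picture views are used up, so everything from here is numeric.

```bash
cat >> h.py <<'E'
def tri(*rs):
    A=np.zeros((3,3));b=np.zeros(3)
    for o,d in rs:
        d=d/np.linalg.norm(d);M=np.eye(3)-np.outer(d,d);A+=M;b+=M@o
    p=np.linalg.solve(A,b); return p.round(4),[round(float(np.linalg.norm(np.cross(p-o,d/np.linalg.norm(d)))),4) for o,d in rs]
E
python3 -c "
from h import *
S=snapshot('scene');W=snapshot('wrist');t=telemetry.sense();print(W['fx'])
for a in((280,169),(280,171)):
  p,e=tri(ray(S,*a),ray(W,320,235)); print(p,e,(R.from_quat(t['tool_rot']).as_matrix().T@(p-t['tcp_pos'])).round(4))
# wrist consistency: known points seen in wrist view m5: left peg top, cup rim etc
print('peg291 top in wrist',pix(W,(.559,.372,.102)),'base',pix(W,(.559,.372,.042)))
print('cup245 top',pix(W,(.4895,.396,.095)))
"
```

```text
280.03547497849337
[0.5105 0.358  0.09  ] [0.0022, 0.0022] [ 0.0064  0.0027 -0.0385]
[0.5112 0.3612 0.0807] [0.0013, 0.0013] [ 0.0031  0.0023 -0.0292]
peg291 top in wrist (np.float64(233.8), np.float64(277.1)) base (np.float64(257.6), np.float64(232.5))
cup245 top (np.float64(362.7), np.float64(299.6))
```

>>> move_arm --commands "0 0 3 0 0 0 -1; 0 0 6 0 0 0 -1; 0 0 8 0 0 0 -1; 0 0 10 0 0 0 -1; 0 0 11 0 0 0 -1"

```text
t: 4.55
tcp_pos: [0.5135, 0.3641, 0.0403]
tool_rot: [-0.683, 0.731, 0.0, -0.0]
force: [-0.7, 0.1, 0.1]
finger_gap: -0.006
gripper_force: 0.0
```

>>> move_arm --commands "0 0 4 0 0 0 -1; 0 0 8 0 0 0 -1; 0 0 12 0 0 0 -1; 0 0 15 0 0 0 -1; 0 0 16 0 0 0 -1"

```text
t: 5.18
tcp_pos: [0.5134, 0.3641, 0.0242]
tool_rot: [-0.683, 0.731, 0.0, -0.0]
force: [0.0, 0.1, 0.6]
finger_gap: 0.001
gripper_force: 0.0
```

```bash
python3 -c "
from h import *
c=cmd();c[2]-=.027;json.dump(c,open('cmd.json','w'));st()
S=snapshot('scene');g=cv2.cvtColor(S['image'],cv2.COLOR_RGB2GRAY)
print(g[160:192,270:292])
W=snapshot('wrist');g=cv2.cvtColor(W['image'],cv2.COLOR_RGB2GRAY);print(g[214:250:2,300:346:3])
print(pix(S,telemetry.sense()['tcp_pos']))
"
```

```text
t 5.17 tcp [0.5134 0.3641 0.0242] psi 176.1 zax [-0. -0. -1.] cmd [5.140e-01 3.640e-01 2.500e-02 1.761e+02] F [0.  0.1 0.6] gap 0.001 q [ 0.44  0.75  1.54  0.    0.85 -2.63]
[[140  87  51  44  40  41  39  34  41  37  42  36  36  39  41  42  44  67
   91 102  83  77]
 [120  80  52  38  40  38  38  40  39  35  44  38  39  45  36  39  57  87
  120 123 109  94]
 [ 83  62  43  41  40  42  38  41  38  37  39  36  39  40  38  42  64 102
  130 135 119  99]
 [ 51  40  41  39  40  40  39  39  36  41  43  39  37  37  40  43  69 108
  130 133 124 103]
 [ 40  39  34  37  43  41  42  38  41  39  43  35  42  40  41  53  82 111
  125 121 118 102]
 [ 35  42  40  36  40  41  35  34  42  40  39  43  48  55  52  60  85 112
  120 122 118 103]
 [ 45  43  40  40  41  33  39  33  37  37  43  44  57  65  61  60  91 108
  121 125 127 110]
 [ 41  42  43  39  41  40  38  36  38  43  46  52  55  62  65  61  83 110
  119 136 144 121]
 [ 43  41  41  45  41  39  33  37  41  50  58  64  60  63  63  63  85 110
  118 130 146 137]
 [ 62  53  48  50  43  41  40  35  46  53  69  70  62  62  63  63  79 111
  120 131 146 1
[... 2596 characters left out ...]
 101 101 100 101 102 102  99  99 101 102 103 102 103 105]
 [100 101 102 101 101 102 101 101 102 100  91  99 101  95 207 205]
 [ 99  99 100 102 103 103 105 105 102  98 217  97  97 210 206 207]
 [ 99  99  99  73  74  75  18  20  77  73  76 171 205 208 204 204]
 [100 100 100  73  74  74  15  16  77  74  73 180 211 129 130 128]
 [100 101 101  73  75  74  16  18  77  73  74  85  96  98  99 100]
 [101 101 101  73  73  75  15  17  67  74  74  84 102 101  99  98]
 [ 41  42  64  74  74  75  15  19  69  75  74  68  42  43  52 101]
 [ 20  20  29  74  74  74  14  16  67  73  75  70  20  20  20  62]
 [ 22  20  37  74  74  76  16  19  68  75  74  68  23  22  22  24]]
(np.float64(282.1), np.float64(185.7))
```

>>> move_arm --commands "0 0 2 0 0 0 -1; 0 0 4 0 0 0 -1; 0 0 6 0 0 0 -1; 0 0 7 0 0 0 -1; 0 0 8 0 0 0 -1"

```text
t: 5.9
tcp_pos: [0.5136, 0.3642, 0.0164]
tool_rot: [-0.683, 0.731, -0.0, -0.0]
force: [-0.2, -0.7, 0.6]
finger_gap: 0.001
gripper_force: 0.0
```

>>> move_arm --commands "0 0 1 0 0 0 -1; 0 0 2 0 0 0 -1; 0 0 3 0 0 0 -1; 0 0 3 0 0 0 -1; 0 0 3 0 0 0 -1"

```text
t: 6.52
tcp_pos: [0.5136, 0.3642, 0.0135]
tool_rot: [-0.683, 0.731, -0.0, 0.0]
force: [0.0, 1.4, 0.0]
finger_gap: -0.002
gripper_force: 0.0
```

>>> move_arm --commands "0 0 1 0 0 0 -1; 0 0 1 0 0 0 -1; 0 0 2 0 0 0 -1; 0 0 3 0 0 0 -1; 0 0 3 0 0 0 -1"

```text
t: 7.15
tcp_pos: [0.5134, 0.3641, 0.0103]
tool_rot: [-0.683, 0.731, 0.0, -0.0]
force: [-0.2, -0.4, 0.8]
finger_gap: -0.0
gripper_force: 0.0
```

```bash
python3 -c "
from h import *
c=cmd();c[2]-=.014;json.dump(c,open('cmd.json','w'));st()
S=snapshot('scene');g=cv2.cvtColor(S['image'],cv2.COLOR_RGB2GRAY)
print(g[174:190,274:288]);print(pix(S,telemetry.sense()['tcp_pos']))
for z in(.042,.046,.05):print(z,pix(S,(.5134,.364,z)))
"
```

```text
t 7.15 tcp [0.5134 0.3641 0.0103] psi 176.1 zax [-0. -0. -1.] cmd [5.140e-01 3.640e-01 1.100e-02 1.761e+02] F [-0.2 -0.4  0.8] gap -0.0 q [ 0.44  0.77  1.55  0.    0.82 -2.63]
[[ 50  40  40  39  39  46  68  75  70  57  64  59  66  86]
 [ 51  44  39  38  43  54  65  77  70  62  66  65  66  82]
 [ 57  50  39  37  44  47  64  71  67  59  60  67  70  83]
 [ 63  53  45  39  44  44  60  71  68  62  67  75  83  90]
 [ 67  56  41  39  41  49  60  73  70  56  64  77  87  92]
 [ 68  55  47  44  39  48  57  71  68  61  66  79  89  89]
 [ 56  52  59  60  57  56  64  72  74  71  74  86  90  88]
 [ 58  66  73  81  78  77  76  81  82  82  83  85  84  82]
 [ 71  79  88  87  93  88  86  87  90  89  89  85  79  73]
 [110  97  91  92  91  90  92  90  92  85  82  74  68  64]
 [144 108  94  92  92  90  90  87  85  76  70  66  60  58]
 [138 101  91  88  87  87  89  76  69  68  60  60  59  61]
 [106  94  87  89  85  85  75  65  64  63  59  64  62  61]
 [ 90  87  83  75  72  72  63  60  62  62  60  62  62  57]
 [ 79  74  71  67  64  62  59  61  63  58  61  59  60  58]
 [ 72  67  66  62  60  58  60  59  61  57  58  58  58  60]]
(np.float64(282.5), np.float64(189.5))
0.042 (np.float64(281.6), np.float64(181.0))
0.046 (np.float64(281.5), np.float64(179.9))
0.05 (np.float64(281.4), np.float64(178.8))
```

>>> move_arm --commands "0 0 1 0 0 0 -1; 0 0 1 0 0 0 -1; 0 0 2 0 0 0 -1; 0 0 3 0 0 0 -1; 0 0 3 0 0 0 -1"

```text
t: 7.82
tcp_pos: [0.514, 0.3639, 0.0088]
tool_rot: [-0.683, 0.731, -0.0, 0.0]
force: [-1.1, -2.9, 7.7]
finger_gap: 0.003
gripper_force: 0.0
```

>>> move_arm --commands "0 0 0 0 0 0 -1; 0 0 1 0 0 0 -1; 0 0 1 0 0 0 -1; 0 0 2 0 0 0 -1; 0 0 2 0 0 0 -1"

```text
t: 8.45
tcp_pos: [0.5135, 0.3642, 0.0053]
tool_rot: [-0.683, 0.731, 0.0, -0.0]
force: [-0.2, 0.1, 1.2]
finger_gap: 0.002
gripper_force: 0.0
```

```bash
cat >> h.py <<'E'
def cups(s,lo=170,roi=None):
    i=s['image'].astype(int); m=((i.min(2)>lo)&(i.max(2)-i.min(2)<40)).astype(np.uint8)
    n,l,st_,c=cv2.connectedComponentsWithStats(m)
    return [(st_[k,4],st_[k,2],st_[k,3],c[k].round(1)) for k in range(1,n) if 40<st_[k,4]<400]
E
python3 -c "
from h import *
c=cmd();c[2]-=.005;json.dump(c,open('cmd.json','w'));st()
S=snapshot('scene');
for a,w,h,c in cups(S): print(a,w,h,c,onz(S,*c,.095))
print('0');s0=dict(S);s0['image']=cv2.imread('pics/scene0.png')[:,:,::-1]
for a,w,h,c in cups(s0): print(a,w,h,c,onz(S,*c,.095))
g=cv2.cvtColor(S['image'],cv2.COLOR_RGB2GRAY);print(g[174:192,272:296])
"
```

```text
t 8.45 tcp [0.5135 0.3642 0.0053] psi 176.1 zax [-0.  0. -1.] cmd [5.140e-01 3.640e-01 6.000e-03 1.761e+02] F [-0.2  0.1  1.2] gap 0.002 q [ 0.44  0.78  1.55  0.    0.81 -2.63]
51 13 6 [264.2  32.8] [0.8707 0.8631 0.095 ]
69 9 9 [ 9.  40.2] [0.2632 1.3719 0.095 ]
56 10 17 [493.9 138.8] [0.9644 0.0613 0.095 ]
52 12 17 [505.2 144.5] [0.9661 0.0301 0.095 ]
43 12 11 [519.1 145.6] [0.987  0.0041 0.095 ]
330 22 41 [222.2 162.5] [0.4205 0.4703 0.095 ]
66 10 10 [255.3 155.5] [0.4933 0.4339 0.095 ]
66 22 12 [520.5 156. ] [ 0.9566 -0.018   0.095 ]
56 6 15 [297.9 160.2] [0.5576 0.3489 0.095 ]
359 46 28 [402.1 172.1] [0.7087 0.1467 0.095 ]
99 35 5 [254.4 187.1] [0.4264 0.3528 0.095 ]
256 35 36 [444.4 254.2] [ 0.5906 -0.0636  0.095 ]
242 19 17 [411.8 263.9] [ 0.5244 -0.0324  0.095 ]
95 20 22 [607.9 388.7] [ 0.5673 -0.4075  0.095 ]
0
42 11 6 [264.3  32.7] [0.8714 0.8634 0.095 ]
205 48 16 [180.7 125.1] [0.4244 0.6584 0.095 ]
62 13 6 [285.7 137. ] [0.5914 0.4334 0.095 ]
298 21 41 [222.2 162.1] [0.4213 0.4714 0.095 ]
212 21 17 [261.  160.6] [0.4921 0.4103 0.095 ]
62 6 15 [297.8 160. ] [0.5579 0.3496 
[... 1514 characters left out ...]
49 130 109  97  92  90  85  81  76  70  68  64  62  60  62  61  62
   57  57  58  59  68  74]
 [166 123 101  90  85  86  82  80  72  68  64  62  60  62  63  63  58  61
   60  57  64  70  75  78]
 [131 100  89  88  82  74  73  68  65  59  60  60  61  61  59  58  54  58
   60  69  75  77  79  79]
 [ 97  86  78  76  71  64  60  60  62  61  60  63  57  58  60  58  61  63
   65  72  79  78  80  78]
 [ 78  73  68  66  63  62  63  63  62  62  61  59  59  62  59  61  66  70
   74  78  81  80  80  82]
 [ 67  65  65  64  61  62  60  61  59  59  62  57  59  59  61  66  68  76
   80  77  83  78  80  86]
 [ 64  60  64  59  65  62  62  61  62  57  57  59  60  66  66  72  77  75
   79  79  81  79  87  95]]
```

>>> move_arm --commands "0 0 -50 0 0 0 -1; 0 0 -100 0 0 0 -1; 0 50 -120 0 0 10 -1; 0 100 -130 0 0 20 -1; 0 110 -130 0 0 30 -1"

```text
t: 9.12
tcp_pos: [0.4, 0.3715, 0.136]
tool_rot: [-0.469, 0.883, 0.0, -0.001]
force: [-0.2, -0.5, -0.6]
finger_gap: 0.002
gripper_force: 0.0
```

```bash
python3 -c "
from h import *
c=cmd();F=frame(c[3]);p=np.array(c[:3])+F@np.array([0,.11,-.13]);json.dump([*p,c[3]-30],open('cmd.json','w'));st()
S=snapshot('scene');T=snapshot('top');save(S,'s8');save(T,'t8')
for nm,X,x0,y0,x1,y1 in(('S',S,205,115,310,205),('T',T,180,140,290,245)):
  for lo in(150,185,205):
    for a,w,h,c in cups(X,lo):
      if x0<c[0]<x1 and y0<c[1]<y1 and a>20: print(nm,lo,a,w,h,c,onz(X,*c,.095))
"
```

```text
t 9.12 tcp [0.4    0.3715 0.136 ] psi 145.9 zax [-0.002 -0.001 -1.   ] cmd [4.040e-01 3.720e-01 1.360e-01 1.461e+02] F [-0.2 -0.5 -0.6] gap 0.002 q [ 0.54  0.5   1.69  0.    0.96 -2.  ]
S 150 82 15 7 [285.7 136.7] [0.5921 0.4343 0.095 ]
S 150 268 23 19 [260.9 160.2] [0.4928 0.4115 0.095 ]
S 150 76 6 17 [297.7 160. ] [0.5577 0.3498 0.095 ]
S 150 257 57 23 [269.8 182.4] [0.4614 0.3395 0.095 ]
S 185 58 13 5 [285.7 136.8] [0.5919 0.434  0.095 ]
S 185 204 21 17 [261.2 160.7] [0.4923 0.4096 0.095 ]
S 185 59 6 15 [297.8 160. ] [0.5579 0.3496 0.095 ]
S 185 127 19 29 [219.7 169.1] [0.403  0.4561 0.095 ]
S 185 153 54 17 [271.5 182.6] [0.4638 0.3363 0.095 ]
S 205 53 13 5 [285.6 136.7] [0.5919 0.4344 0.095 ]
S 205 165 20 16 [261.6 161.5] [0.4912 0.4068 0.095 ]
S 205 50 5 15 [298.  159.7] [0.5589 0.35   0.095 ]
S 205 63 7 20 [217.2 165.2] [0.4064 0.4711 0.095 ]
S 205 87 34 17 [278.9 180.7] [0.4802 0.3289 0.095 ]
T 150 89 12 13 [238.4 162.1] [0.5913 0.4317 0.095 ]
T 150 96 15 19 [259.7 167.4] [0.5785 0.3798 0.095 ]
T 150 147 11 37 [267.5 197.2] [0.5071 0.3589 0.095 ]
T 150 54 10 10 [224.5 192.1] [0.5185 0.4622 0.095 ]
T 150 191 15 19 [251.1 204.2] [0.4902 0.3973 0.095 ]
T 185 347 99 69 [180.1 183.2] [0.5393 0.5721 0.095 ]
T 185 81 12 12 [238.2 162.3] [0.5908 0.4322 0.095 ]
T 185 71 15 16 [259.5 166.3] [0.5812 0.3803 0.095 ]
T 185 112 9 36 [268.1 196.9] [0.5078 0.3575 0.095 ]
T 185 167 15 15 [251.2 204.2] [0.4902 0.397  0.095 ]
T 205 53 11 11 [238.  162.6] [0.5901 0.4327 0.095 ]
T 205 49 13 16 [259.9 166.9] [0.5798 0.3793 0.095 ]
T 205 95 9 35 [268.1 197.7] [0.5059 0.3574 0.095 ]
T 205 149 15 14 [251.5 204.5] [0.4895 0.3963 0.095 ]
```

```bash
python3 -c "
from h import *
S=snapshot('scene');g=cv2.cvtColor(S['image'],cv2.COLOR_RGB2GRAY);t=telemetry.sense()['tcp_pos']
u,v=pix(S,t);print('tcp',u,v,[ (z,pix(S,t+[0,0,z])) for z in(.02,.04)]);u=int(u);v=int(v)
print('cols',u-12,'rows',v-24);print(g[v-24:v+8,u-12:u+12])
T=snapshot('top');g=cv2.cvtColor(T['image'],cv2.COLOR_RGB2GRAY);u,v=pix(T,t);print('T',u,v,[ (z,pix(T,t+[0,0,z])) for z in(.02,.04)])
W=snapshot('wrist');g=cv2.cvtColor(W['image'],cv2.COLOR_RGB2GRAY);print(pix(W,t),[ (z,pix(W,t+[0,0,z])) for z in(.02,.04)]);print(g[220:260:2,296:350:3])
"
```

```text
tcp 238.9 175.7 [(0.02, (np.float64(237.6), np.float64(169.4))), (0.04, (np.float64(236.3), np.float64(163.0)))]
cols 226 rows 151
[[ 43  43  46  40  47  38  39  37  46  41  44  44  47  43  53  62  76  85
   79  83  85  84  85  92]
 [ 63  48  43  44  42  45  44  43  43  48  42  42  46  53  70  88 108 119
  120 122 122 112 111 120]
 [122  70  48  42  48  48  51  50  52  50  50  45  46  56  93 115 129 136
  138 140 139 133 133 136]
 [169  93  50  44  59  61  59  57  57  67  61  46  44  61  95 126 141 140
  140 141 142 139 140 139]
 [142  86  52  51  62  72  66  59  65  73  65  55  43  53  86 123 138 140
  139 141 140 142 137 144]
 [102  72  51  48  62  74  69  59  63  75  71  59  45  53  78 115 135 141
  142 140 141 141 139 147]
 [ 99  79  57  47  62  70  71  59  62  76  71  62  46  51  72 107 132 140
  140 139 139 139 140 143]
 [ 96  83  58  46  57  68  74  61  56  69  75  67  47  50  73 106 131 140
  139 142 140 141 143 143]
 [ 97  80  63  49  54  65  73  65  61  69  76  67  49  40  70 106 134 141
  140 140 142 141 140 142]
 [ 94  83  62  50  53  64  76  71  59  66  75  66  58  51  6
[... 3311 characters left out ...]
 82 149 128  92  98 134]
 [136 138 138 139  78  80  81  58  20  41  81  81  79  91 109 140  90 139]
 [139  57  60  60  82  81  81  59  22  41  81  81  80 103  73  89 154 106]
 [ 84  23  22  24  84  81  81  59  21  42  82  81  81  22  23  22 107 151]
 [ 20  25  25  23  83  81  81  60  20  42  82  80  82  23  26  25  20 184]
 [ 22  24  26  21  82  80  80  59  20  42  81  80  82  21  24  25  23 165]
 [ 22  23  24  21  81  82  82  43  22  33  81  80  82  20  23  24  25 123]
 [ 24  23  27  27  82  81  81  45  22  33  82  81  81  33  24  25  25  90]
 [ 24  26  24  33  81  80  81  43  20  31  81  80  82  44  22  24  26  17]
 [ 25  25  26  40  81  81  81  45  22  33  82  80  81  58  25  25  25  18]]
```

The true fingertips lie about 32 mm behind the stated TCP: there was no contact until a TCP height of about 9 mm over the 42 mm deck. The carousel is unmoved. I'll cage the peg again, this time lower.

```bash
python3 -c "
from h import *
plan(lerp(cmd(),onarc(200.4,.136),-.4,4)+[onarc(200.4,.10)+(-.4,)])
plan([onarc(200.4,z)+(-.4,) for z in(.07,.05)]+[onarc(200.4,.05)+(-.6,)]*3)
a=[202,206,212,219.5,227.5]; plan([onarc(x,.05)+(-.6,) for x in a])
b=[236,244.5,253,260,266]; plan([onarc(x,.05)+(-.6,) for x in b])"
```

```text
-15 4 0 0 0 9 -0.4; -30 8 0 0 0 18 -0.4; -46 12 0 0 0 27 -0.4; -61 16 0 0 0 36 -0.4; -61 16 36 0 0 36 -0.4
0 0 30 0 0 0 -0.4; 0 0 50 0 0 0 -0.4; 0 0 50 0 0 0 -0.6; 0 0 50 0 0 0 -0.6; 0 0 50 0 0 0 -0.6
0 -3 0 0 0 -2 -0.6; 0 -10 0 0 0 -6 -0.6; -2 -21 0 0 0 -12 -0.6; -6 -34 0 0 0 -19 -0.6; -11 -47 0 0 0 -27 -0.6
-2 -15 0 0 0 -9 -0.6; -5 -30 0 0 0 -17 -0.6; -11 -44 0 0 0 -26 -0.6; -17 -55 0 0 0 -33 -0.6; -23 -64 0 0 0 -39 -0.6
```

>>> move_arm --commands "-15 4 0 0 0 9 -0.4; -30 8 0 0 0 18 -0.4; -46 12 0 0 0 27 -0.4; -61 16 0 0 0 36 -0.4; -61 16 36 0 0 36 -0.4"

```text
t: 10.0
tcp_pos: [0.4291, 0.4341, 0.1013]
tool_rot: [-0.175, 0.985, 0.002, 0.004]
force: [-0.2, 0.0, -0.4]
finger_gap: 0.303
gripper_force: 0.0
```

>>> move_arm --commands "0 0 30 0 0 0 -0.4; 0 0 50 0 0 0 -0.4; 0 0 50 0 0 0 -0.6; 0 0 50 0 0 0 -0.6; 0 0 50 0 0 0 -0.6"

```text
t: 10.62
tcp_pos: [0.4256, 0.4317, 0.0506]
tool_rot: [-0.175, 0.985, 0.0, 0.001]
force: [-0.3, 0.6, 1.4]
finger_gap: 0.196
gripper_force: 0.0
```

>>> move_arm --commands "0 -3 0 0 0 -2 -0.6; 0 -10 0 0 0 -6 -0.6; -2 -21 0 0 0 -12 -0.6; -6 -34 0 0 0 -19 -0.6; -11 -47 0 0 0 -27 -0.6"

```text
t: 11.25
tcp_pos: [0.4519, 0.391, 0.0507]
tool_rot: [-0.402, 0.916, 0.0, 0.001]
force: [-0.1, 0.3, 0.2]
finger_gap: 0.201
gripper_force: 0.0
```

```bash
cat >> h.py <<'E'
def hubdeg(p): d=np.array(p[:2])-HUB; return round(deg(np.arctan2(d[1],d[0]))%360,1),round(float(np.hypot(*d)),4)
E
python3 -c "
from h import *
st()
S=snapshot('scene')
for a,w,h,c in cups(S,185):
  if 205<c[0]<310 and 115<c[1]<205: p=onz(S,*c,.095);print(a,w,h,c,p,hubdeg(p))
"
```

```text
t 11.25 tcp [0.4519 0.391  0.0507] psi 137.4 zax [ 0.002  0.001 -1.   ] cmd [5.140e-01 3.640e-01 5.000e-02 1.761e+02] F [-0.1  0.3  0.2] gap 0.201 q [ 0.53  0.68  1.62  0.    0.84 -1.87]
53 11 7 [278.5 155.9] [0.5334 0.3932 0.095 ] (279.4, 0.0748)
153 32 30 [224.2 174. ] [0.4011 0.4354 0.095 ] (194.7, 0.1242)
60 9 15 [295.7 166.2] [0.5401 0.3373 0.095 ] (278.3, 0.1311)
```

The cup that was at 245° is now near 279°, so the carousel is turning with the peg.

>>> move_arm --commands "-2 -15 0 0 0 -9 -0.6; -5 -30 0 0 0 -17 -0.6; -11 -44 0 0 0 -26 -0.6; -17 -55 0 0 0 -33 -0.6; -23 -64 0 0 0 -39 -0.6"

```text
t: 11.92
tcp_pos: [0.5145, 0.3644, 0.0505]
tool_rot: [-0.683, 0.73, -0.0, 0.001]
force: [-0.1, 0.1, -0.5]
finger_gap: 0.197
gripper_force: 0.0
```

>>> move_arm --commands "0 0 0 0 0 0 -0.4; 0 0 -40 0 0 0 -0.4; 0 0 -80 0 0 0 -0.4; 0 50 -80 0 0 10 -0.4; 0 105 -80 0 0 20 -0.4"

```text
t: 12.55
tcp_pos: [0.408, 0.3717, 0.1306]
tool_rot: [-0.541, 0.841, 0.0, 0.001]
force: [0.1, 0.6, -0.3]
finger_gap: 0.299
gripper_force: 0.0
```

```bash
python3 -c "
from h import *
c=cmd();F=frame(c[3]);p=np.array(c[:3])+F@np.array([0,.105,-.08]);json.dump([*p,c[3]-20],open('cmd.json','w'));st()
S=snapshot('scene');T=snapshot('top');save(S,'s9');save(T,'t9')
for nm,X,x0,y0,x1,y1 in(('S',S,205,115,310,205),('T',T,180,140,290,245)):
    for a,w,h,c in cups(X,185):
      if x0<c[0]<x1 and y0<c[1]<y1 and a>20: p=onz(X,*c,.095);print(nm,a,w,h,c,p,hubdeg(p))
for nm,X in(('S',S),('T',T)):
  i=X['image'].astype(int); m=((i[:,:,2]-i[:,:,1]>18)&(i[:,:,0]-i[:,:,1]>8)).astype(np.uint8)
  n,l,s,c=cv2.connectedComponentsWithStats(m)
  for k in range(1,n):
    if s[k,4]>3 and 180<c[k][0]<310 and 100<c[k][1]<250: p=onz(X,*c[k],.05);print(nm,'purple',s[k,4],c[k].round(1),p,hubdeg(p))
"
```

```text
t 12.55 tcp [0.408  0.3717 0.1306] psi 155.5 zax [ 0.002  0.002 -1.   ] cmd [4.090e-01 3.710e-01 1.300e-01 1.561e+02] F [ 0.1  0.6 -0.3] gap 0.299 q [ 0.54  0.51  1.68  0.    0.94 -2.18]
S 117 15 10 [283.8 151.4] [0.5532 0.3964 0.095 ] (294.4, 0.0775)
S 59 5 15 [298.1 156.6] [0.5663 0.358  0.095 ] (292.5, 0.118)
S 70 12 9 [256.4 156. ] [0.4941 0.4306 0.095 ] (233.3, 0.0454)
S 96 12 10 [238.4 162.8] [0.448  0.4423 0.095 ] (198.6, 0.0773)
S 122 50 19 [235.9 181.5] [0.4063 0.3967 0.095 ] (211.5, 0.1347)
S 72 20 13 [284.7 177.9] [0.4958 0.3263 0.095 ] (259.8, 0.143)
T 353 99 69 [180.6 182.8] [0.5403 0.571  0.095 ] (79.6, 0.1057)
T 67 17 14 [256.6 163.3] [0.5885 0.3876 0.095 ] (310.3, 0.1041)
T 161 14 14 [252.6 178.6] [0.5514 0.3959 0.095 ] (293.0, 0.0772)
T 80 6 27 [268.5 192.6] [0.5181 0.3568 0.095 ] (268.4, 0.1102)
T purple 13 [199.6 214.8] [0.4673 0.5358 0.05  ] (128.1, 0.0874)
```

```bash
cat >> h.py <<'E'
def look():
    T=snapshot('top');S=snapshot('scene')
    for nm,X,b in(('S',S,(205,115,310,205)),('T',T,(180,140,290,245))):
        for a,w,h,c in cups(X,185):
            if b[0]<c[0]<b[2] and b[1]<c[1]<b[3] and a>45:
                p=onz(X,*c,.095);q=hubdeg(p)
                if .06<q[1]<.09: print(nm,'cup',a,w,h,c,p,q)
        i=X['image'].astype(int); m=((i[:,:,2]-i[:,:,1]>14)&(i[:,:,0]-i[:,:,1]>6)).astype(np.uint8)
        n,l,s,c=cv2.connectedComponentsWithStats(m)
        for k in range(1,n):
            if s[k,4]>5 and 180<c[k][0]<310 and 100<c[k][1]<250: p=onz(X,*c[k],.05);print(nm,'purple',s[k,4],s[k,:4],c[k].round(1),p,hubdeg(p))
E
python3 -c "
from h import *
look();st();look()"
```

```text
S cup 119 15 11 [283.2 151.7] [0.5514 0.3966 0.095 ] (293.2, 0.0766)
S cup 95 11 10 [237.1 162.8] [0.4458 0.4445 0.095 ] (196.6, 0.0787)
T cup 161 14 14 [252.6 178.7] [0.5511 0.3959 0.095 ] (292.8, 0.0771)
T purple 7 [197 213   4   3] [198.7 213.9] [0.4695 0.5382 0.05  ] (126.0, 0.088)
t 12.75 tcp [0.4075 0.3717 0.1301] psi 156.2 zax [ 0.  0. -1.] cmd [4.090e-01 3.710e-01 1.300e-01 1.561e+02] F [ 1.7  0.3 -0.4] gap 0.302 q [ 0.54  0.51  1.68 -0.    0.95 -2.19]
S cup 117 15 10 [283.2 151.7] [0.5514 0.3966 0.095 ] (293.2, 0.0766)
S cup 98 12 10 [238.3 162.5] [0.4485 0.4433 0.095 ] (198.1, 0.0765)
T cup 161 14 14 [252.6 178.7] [0.5511 0.3959 0.095 ] (292.8, 0.0771)
```

The carousel turned only about 47° before the fingers lost the peg, and it is now standing still. The next grip needs to be deeper: peg at 247.5°, TCP height 0.035.

```bash
python3 -c "
from h import *
def A(th,z,psi): return onarc(th,z)[:3]+(psi,)
plan(lerp(cmd(),A(247.5,.13,152),-.3,3)+[A(247.5,.09,152)+(-.3,),A(247.5,.06,152)+(-.3,)])
plan([A(247.5,z,152)+(-.3,) for z in(.045,.035)]+[A(247.5,.035,152)+(-.65,)]*3)
plan([A(t,.035,p)+(-.65,) for t,p in((249,153),(253,156),(259,159),(265,162),(269,164))])
plan([A(t,.035,p)+(-.65,) for t,p in((272.5,165),(275,165),(276,165),(276,165),(276,165))])
"
```

```text
-10 -22 0 0 0 1 -0.3; -20 -44 0 0 0 3 -0.3; -30 -66 0 0 0 4 -0.3; -30 -66 40 0 0 4 -0.3; -30 -66 70 0 0 4 -0.3
0 0 15 0 0 0 -0.3; 0 0 25 0 0 0 -0.3; 0 0 25 0 0 0 -0.65; 0 0 25 0 0 0 -0.65; 0 0 25 0 0 0 -0.65
0 -3 0 0 0 -1 -0.65; -1 -10 0 0 0 -4 -0.65; -4 -20 0 0 0 -7 -0.65; -8 -30 0 0 0 -10 -0.65; -11 -37 0 0 0 -12 -0.65
-1 -6 0 0 0 -1 -0.65; -3 -10 0 0 0 -1 -0.65; -4 -12 0 0 0 -1 -0.65; -4 -12 0 0 0 -1 -0.65; -4 -12 0 0 0 -1 -0.65
```

>>> move_arm --commands "-10 -22 0 0 0 1 -0.3; -20 -44 0 0 0 3 -0.3; -30 -66 0 0 0 4 -0.3; -30 -66 40 0 0 4 -0.3; -30 -66 70 0 0 4 -0.3"

```text
t: 13.48
tcp_pos: [0.4834, 0.3716, 0.0583]
tool_rot: [-0.515, 0.857, -0.0, 0.001]
force: [-0.6, 0.2, 0.3]
finger_gap: 0.349
gripper_force: 0.0
```

>>> move_arm --commands "0 0 15 0 0 0 -0.3; 0 0 25 0 0 0 -0.3; 0 0 25 0 0 0 -0.65; 0 0 25 0 0 0 -0.65; 0 0 25 0 0 0 -0.65"

```text
t: 14.1
tcp_pos: [0.482, 0.3724, 0.0356]
tool_rot: [-0.516, 0.857, -0.0, 0.001]
force: [0.3, -0.5, -0.3]
finger_gap: 0.178
gripper_force: 0.0
```

>>> move_arm --commands "0 -3 0 0 0 -1 -0.65; -1 -10 0 0 0 -4 -0.65; -4 -20 0 0 0 -7 -0.65; -8 -30 0 0 0 -10 -0.65; -11 -37 0 0 0 -12 -0.65"

```text
t: 14.72
tcp_pos: [0.5201, 0.3643, 0.0349]
tool_rot: [-0.603, 0.798, -0.0, 0.0]
force: [-0.3, 0.3, -0.4]
finger_gap: 0.176
gripper_force: 0.0
```

>>> move_arm --commands "-1 -6 0 0 0 -1 -0.65; -3 -10 0 0 0 -1 -0.65; -4 -12 0 0 0 -1 -0.65; -4 -12 0 0 0 -1 -0.65; -4 -12 0 0 0 -1 -0.65"

```text
t: 15.35
tcp_pos: [0.5315, 0.3649, 0.0345]
tool_rot: [-0.61, 0.793, 0.0, -0.0]
force: [-0.2, 0.6, -0.3]
finger_gap: 0.176
gripper_force: 0.0
```

```bash
python3 -c "
from h import *
st();look()"
```

```text
t 15.35 tcp [0.5315 0.3649 0.0345] psi 165.1 zax [-0. -0. -1.] cmd [5.320e-01 3.650e-01 3.500e-02 1.651e+02] F [-0.2  0.6 -0.3] gap 0.176 q [ 0.43  0.75  1.5   0.    0.89 -2.45]
S cup 160 15 18 [254.2 162.3] [0.4766 0.4171 0.095 ] (228.2, 0.0669)
S purple 14 [226 162   4   5] [227.4 164. ] [0.4481 0.4992 0.05  ] (156.2, 0.0799)
```

That push worked: the cap moved on by about 29°. Next is the following peg, at about 186°.

```bash
python3 -c "
from h import *
def A(th,z,psi): return onarc(th,z)[:3]+(psi,)
c=cmd()
m=(.46,.41,.12,128)
plan([tuple(c[:2])+(.08,c[3],-.3),tuple(c[:2])+(.115,c[3]-8,-.3)]+lerp((c[0],c[1],.115,c[3]-8),(.465,.385,.12,130),-.3,3))
plan(lerp(cmd(),(.35,.42,.12,96),-.3,4)+[(.35,.42,.12,96,-.3)])
"
```

```text
0 0 -45 0 0 0 -0.3; 0 0 -80 0 0 8 -0.3; -1 23 -82 0 0 17 -0.3; -1 47 -83 0 0 26 -0.3; -2 70 -85 0 0 35 -0.3
16 25 0 0 0 9 -0.3; 33 51 0 0 0 17 -0.3; 49 76 0 0 0 26 -0.3; 65 101 0 0 0 34 -0.3; 65 101 0 0 0 34 -0.3
```

>>> move_arm --commands "0 0 -45 0 0 0 -0.3; 0 0 -80 0 0 8 -0.3; -1 23 -82 0 0 17 -0.3; -1 47 -83 0 0 26 -0.3; -2 70 -85 0 0 35 -0.3"

```text
t: 16.08
tcp_pos: [0.4637, 0.3849, 0.1197]
tool_rot: [-0.34, 0.94, 0.0, -0.0]
force: [0.3, -0.7, 0.0]
finger_gap: 0.356
gripper_force: 0.0
```

>>> move_arm --commands "16 25 0 0 0 9 -0.3; 33 51 0 0 0 17 -0.3; 49 76 0 0 0 26 -0.3; 65 101 0 0 0 34 -0.3; 65 101 0 0 0 34 -0.3"

```text
t: 16.7
tcp_pos: [0.3476, 0.4202, 0.1195]
tool_rot: [-0.055, 0.998, -0.0, -0.001]
force: [-0.2, 0.6, 0.3]
finger_gap: 0.35
gripper_force: 0.0
```

```bash
python3 -c "
from h import *
st();look()"
```

```text
t 16.7 tcp [0.3476 0.4202 0.1195] psi 96.3 zax [-0.001 -0.001 -1.   ] cmd [ 0.35  0.42  0.12 96.1 ] F [-0.2  0.6  0.3] gap 0.35 q [ 0.67  0.52  1.7   0.    0.92 -1.01]
S cup 109 14 10 [287.2 141.4] [0.5832 0.4182 0.095 ] (321.8, 0.0789)
S cup 205 16 19 [254.9 161.6] [0.4793 0.4178 0.095 ] (229.6, 0.0646)
S purple 13 [226 162   4   5] [227.2 163.9] [0.448  0.4996 0.05  ] (156.0, 0.0801)
T cup 155 14 14 [244.1 165.5] [0.583  0.4176 0.095 ] (321.4, 0.0791)
T cup 165 15 14 [245.8 212.6] [0.4702 0.4092 0.095 ] (228.6, 0.0771)
T purple 50 [211 222   8   9] [214.2 225.7] [0.4406 0.4974 0.05  ] (159.3, 0.0861)
```

```bash
python3 -c "
from h import *
def A(th,z,psi=None): return onarc(th,z)[:3]+((th-90 if psi is None else psi),)
plan(lerp(cmd(),A(186,.12),-.3,2)+[A(186,z)+(-.3,) for z in(.09,.06,.045)])
plan([A(186,.035)+(-.3,)]*2+[A(186,.035)+(-.65,)]*3)
for r in((187.5,191,196,202.5,210),(218,226.5,235,243,250),(256.5,262,266.5,270,272)):
  plan([A(t,.035,t-90-(t-186)*.12)+(-.65,) for t in r])
"
```

```text
-36 14 0 0 0 0 -0.3; -72 29 0 0 0 0 -0.3; -72 29 30 0 0 0 -0.3; -72 29 60 0 0 0 -0.3; -72 29 75 0 0 0 -0.3
0 0 10 0 0 0 -0.3; 0 0 10 0 0 0 -0.3; 0 0 10 0 0 0 -0.65; 0 0 10 0 0 0 -0.65; 0 0 10 0 0 0 -0.65
0 -3 0 0 0 -1 -0.65; 0 -9 0 0 0 -4 -0.65; -1 -18 0 0 0 -9 -0.65; -4 -30 0 0 0 -14 -0.65; -9 -42 0 0 0 -21 -0.65
-1 -14 0 0 0 -7 -0.65; -5 -29 0 0 0 -15 -0.65; -11 -43 0 0 0 -22 -0.65; -19 -55 0 0 0 -29 -0.65; -27 -65 0 0 0 -35 -0.65
-2 -12 0 0 0 -6 -0.65; -5 -21 0 0 0 -11 -0.65; -8 -28 0 0 0 -15 -0.65; -11 -34 0 0 0 -18 -0.65; -13 -37 0 0 0 -20 -0.65
```

>>> move_arm --commands "-36 14 0 0 0 0 -0.3; -72 29 0 0 0 0 -0.3; -72 29 30 0 0 0 -0.3; -72 29 60 0 0 0 -0.3; -72 29 75 0 0 0 -0.3"

```text
t: 17.42
tcp_pos: [0.4191, 0.4557, 0.0427]
tool_rot: [-0.053, 0.999, -0.001, -0.001]
force: [0.7, 0.4, 0.2]
finger_gap: 0.35
gripper_force: 0.0
```

>>> move_arm --commands "0 0 10 0 0 0 -0.3; 0 0 10 0 0 0 -0.3; 0 0 10 0 0 0 -0.65; 0 0 10 0 0 0 -0.65; 0 0 10 0 0 0 -0.65"

```text
t: 18.05
tcp_pos: [0.4187, 0.457, 0.0352]
tool_rot: [-0.053, 0.999, 0.0, 0.001]
force: [0.5, -0.8, -0.3]
finger_gap: 0.175
gripper_force: 0.0
```

>>> move_arm --commands "0 -3 0 0 0 -1 -0.65; 0 -9 0 0 0 -4 -0.65; -1 -18 0 0 0 -9 -0.65; -4 -30 0 0 0 -14 -0.65; -9 -42 0 0 0 -21 -0.65"

```text
t: 18.68
tcp_pos: [0.4317, 0.4154, 0.0346]
tool_rot: [-0.237, 0.972, -0.0, -0.0]
force: [0.3, -0.0, 0.2]
finger_gap: 0.175
gripper_force: 0.1
```

>>> move_arm --commands "-1 -14 0 0 0 -7 -0.65; -5 -29 0 0 0 -15 -0.65; -11 -43 0 0 0 -22 -0.65; -19 -55 0 0 0 -29 -0.65; -27 -65 0 0 0 -35 -0.65"

```text
t: 19.3
tcp_pos: [0.4859, 0.3698, 0.0346]
tool_rot: [-0.517, 0.856, 0.0, -0.0]
force: [-0.2, 0.4, -0.2]
finger_gap: 0.177
gripper_force: 0.5
```

>>> move_arm --commands "-2 -12 0 0 0 -6 -0.65; -5 -21 0 0 0 -11 -0.65; -8 -28 0 0 0 -15 -0.65; -11 -34 0 0 0 -18 -0.65; -13 -37 0 0 0 -20 -0.65"

```text
t: 19.92
tcp_pos: [0.5246, 0.3643, 0.0345]
tool_rot: [-0.657, 0.754, -0.0, 0.0]
force: [0.7, 0.4, 0.4]
finger_gap: 0.177
gripper_force: 0.0
```

```bash
python3 -c "
from h import *
st();look();c=cmd()
plan([tuple(c[:2])+(c[2],c[3],-.65),tuple(c[:2])+(.08,c[3],-.3),tuple(c[:2])+(.115,c[3]-8,-.3)]+lerp((c[0],c[1],.115,c[3]-8),(.44,.34,.16,c[3]-28),-.3,2))
plan(lerp(cmd(),(.33,.36,.16,cmd()[3]-46),-.2,5))
"
```

```text
t 19.93 tcp [0.5246 0.3643 0.0345] psi 172.2 zax [ 0. -0. -1.] cmd [5.250e-01 3.640e-01 3.500e-02 1.721e+02] F [0.7 0.4 0.4] gap 0.177 q [ 0.43  0.75  1.51 -0.    0.88 -2.57]
S cup 115 15 10 [223.2 142.3] [0.4649 0.5277 0.095 ] (132.8, 0.0828)
S purple 50 [265 174   8   7] [268.1 177. ] [0.4937 0.3917 0.05  ] (249.9, 0.0802)
T cup 162 16 25 [195.1 215.9] [0.4611 0.5307 0.095 ] (133.3, 0.0876)
0 0 0 0 0 0 -0.65; 0 0 -45 0 0 0 -0.3; 0 0 -80 0 0 8 -0.3; 18 40 -103 0 0 18 -0.3; 36 81 -125 0 0 28 -0.3
10 20 0 0 0 9 -0.2; 19 40 0 0 0 18 -0.2; 29 60 0 0 0 28 -0.2; 38 80 0 0 0 37 -0.2; 48 100 0 0 0 46 -0.2
```

The purple cap is now at 250°, in the open at the front. Lifting clear and measuring.

>>> move_arm --commands "0 0 0 0 0 0 -0.65; 0 0 -45 0 0 0 -0.3; 0 0 -80 0 0 8 -0.3; 18 40 -103 0 0 18 -0.3; 36 81 -125 0 0 28 -0.3"

```text
t: 20.65
tcp_pos: [0.4381, 0.3397, 0.1603]
tool_rot: [-0.452, 0.892, 0.0, 0.0]
force: [-0.4, 0.4, 0.4]
finger_gap: 0.35
gripper_force: 0.0
```

>>> move_arm --commands "10 20 0 0 0 9 -0.2; 19 40 0 0 0 18 -0.2; 29 60 0 0 0 28 -0.2; 38 80 0 0 0 37 -0.2; 48 100 0 0 0 46 -0.2"

```text
t: 21.28
tcp_pos: [0.3289, 0.3598, 0.1596]
tool_rot: [-0.068, 0.998, 0.0, -0.0]
force: [-0.9, -0.1, 0.2]
finger_gap: 0.402
gripper_force: 0.0
```

```bash
python3 -c "
from h import *
st();look()
for n in('scene','top'):
  X=snapshot(n);save(X,n+'20');i=cv2.cvtColor(X['image'],cv2.COLOR_RGB2HSV);g=cv2.cvtColor(X['image'],cv2.COLOR_RGB2GRAY)
  c=pix(X,onarc(228,.05,.07)[:3]);u,v=map(int,map(round,c));print(n,c)
  print(u-22,v-14);print(g[v-14:v+16,u-22:u+22:1][::2,::2])
  print(pix(X,onarc(228,.05,.07)[:3]))
"
```

```text
t 21.27 tcp [0.3289 0.3598 0.1596] psi 97.8 zax [-0.  0. -1.] cmd [ 0.33  0.36  0.16 98.1 ] F [-0.9 -0.1  0.2] gap 0.402 q [ 0.6   0.39  1.81  0.    0.94 -1.11]
S cup 105 15 9 [223.7 141.4] [0.4678 0.5295 0.095 ] (130.5, 0.0822)
S cup 111 14 10 [287.3 143.5] [0.5783 0.4121 0.095 ] (316.1, 0.0792)
S purple 54 [263 174   8   8] [266.1 177.5] [0.4889 0.3939 0.05  ] (246.2, 0.0799)
T cup 153 14 14 [246.6 167.9] [0.5772 0.4113 0.095 ] (315.2, 0.079)
T cup 243 28 31 [199.7 219.4] [0.4529 0.5191 0.095 ] (142.7, 0.0859)
T purple 52 [253 203   9   9] [256.9 207.1] [0.4879 0.3922 0.05  ] (246.0, 0.0819)
scene (np.float64(256.1), np.float64(176.0))
234 162
[[136 141 142 142 144 145 141 144 142 141 130 128 109 125 136 143 145 145
  141 143 146 143]
 [141 146 141 142 143 141 143 142 144 144 142 140 138 140 143 140 141 141
  143 144 140 143]
 [142 141 144 140 144 141 141 143 143 140 141 142 142 143 141 143 143 140
  143 140 142 143]
 [143 143 143 140 142 142 141 143 144 143 142 143 144 143 145 142 142 142
  142 143 144 142]
 [143 142 154 152 148 145 147 145 142 145 143 145 141 143 142 141 145 141

[... 1774 characters left out ...]
 222  39]
 [107 106 107 107 108 108 103 127 191 217 218 205 120  88 109 109 107  91
  210 212 107  41]
 [106 107 107 107 108 100 167 215 218 210 157  82 103 109 107 107  98 205
  208 208  38  88]
 [106 107 106 108  98  95 214 215 182 111  99 109 109 106 108 101 186 209
  217  84  43  41]
 [107 107 111 107  93  89 150 122  91 108 108 108 109 108 103 178 211 214
  138  65  62  60]
 [106 106 138  97  93  74  75 107 108 108 109 109 108 103 143 213 210 169
   66  87  32 159]
 [106 107 110 120  91 103 111 108 108 108 108 108  98 182 211 211 187  29
   90  33 125 155]
 [108 110 111 108 109 107 109 108 108 108 105 109 200 209 213 192  69  88
   36 163 156 156]]
(np.float64(247.6), np.float64(212.4))
```

```bash
cat >> h.py <<'E'
def tube(s,around,rad_px,lo=125,z=.05,sat=None):
    "barrel mask (bright, next to purple cap) -> principal axis in world; returns cap centroid, mid, yaw(cap->tip)"
    i=s['image'].astype(int);g=i.mean(2);u,v=around
    yy,xx=np.mgrid[:400,:640];near=(xx-u)**2+(yy-v)**2<rad_px**2
    pu=near&(i[:,:,2]-i[:,:,1]>14)&(i[:,:,0]-i[:,:,1]>6)
    br=near&(g>lo);n,l,st_,c=cv2.connectedComponentsWithStats(br.astype(np.uint8))
    return pu,l,st_,c
E
python3 -c "
from h import *
T=snapshot('top');S=snapshot('scene')
for X,a in((T,(247.6,212.4)),(S,(255,175))):
  pu,l,s,c=tube(X,a,17,130)
  print('pu',pu.sum(),[x.mean().round(1) for x in np.nonzero(pu)[::-1]])
  for k in range(1,len(s)):
    if s[k,4]>10:
      y,x=np.nonzero(l==k);p=np.array([onz(X,a,b,.053) for a,b in zip(x,y)])[:,:2];m=p.mean(0);w,V=np.linalg.eigh(np.cov(p.T));d=V[:,1];q=(p-m)@d
      print(s[k],c[k].round(1),m.round(4),'ang',round(deg(np.arctan2(d[1],d[0]))%180,1),'ext',(q.min(),q.max()),'sd',np.sqrt(w))
"
```

```text
pu 52 [np.float64(257.0), np.float64(207.1)]
[237 208  18  13  87] [245.  214.1] [0.47   0.4207] ang 121.0 ext (np.float64(-0.024287066789366332), np.float64(0.022069492299585505)) sd [0.00335764 0.01341085]
[244 208  21  22 120] [256.7 221.2] [0.4529 0.3909] ang 137.7 ext (np.float64(-0.03565740039203494), np.float64(0.03511477501498534)) sd [0.00422972 0.01794906]
pu 51 [np.float64(266.1), np.float64(177.4)]
[239 159  33  21 485] [255.2 168.9] [0.4866 0.4336] ang 115.7 ext (np.float64(-0.04614640583140044), np.float64(0.038317299061583696)) sd [0.01675193 0.02117574]
[239 178  31  13 261] [253.  184.5] [0.4494 0.3954] ang 120.0 ext (np.float64(-0.03709785637062991), np.float64(0.04126357440824004)) sd [0.00915756 0.01968253]
```

The tube lies at the front: cap at (0.488,0.3925), axis cap→tip at about 121.5°. I'll move above it and check with the wrist camera.

```bash
python3 -c "
from h import *
e=(.4666,.4274,.10,31.5); c=cmd(); w=lerp(c,e,0.1,8)
plan(w[:5]);plan(w[5:]+[e+(.1,)]*2)
"
```

```text
-18 6 8 0 0 8 0.1; -36 12 15 0 0 17 0.1; -54 18 22 0 0 25 0.1; -72 24 30 0 0 33 0.1; -90 30 38 0 0 42 0.1
-10 17 7 0 0 8 0.1; -19 33 14 0 0 16 0.1; -28 50 22 0 0 25 0.1; -28 50 22 0 0 25 0.1; -28 50 22 0 0 25 0.1
```

>>> move_arm --commands "-18 6 8 0 0 8 0.1; -36 12 15 0 0 17 0.1; -54 18 22 0 0 25 0.1; -72 24 30 0 0 33 0.1; -90 30 38 0 0 42 0.1"

```text
t: 22.2
tcp_pos: [0.4167, 0.4022, 0.1211]
tool_rot: [0.294, 0.956, 0.0, 0.0]
force: [0.3, 0.4, 0.0]
finger_gap: 0.55
gripper_force: 0.0
```

>>> move_arm --commands "-10 17 7 0 0 8 0.1; -19 33 14 0 0 16 0.1; -28 50 22 0 0 25 0.1; -28 50 22 0 0 25 0.1; -28 50 22 0 0 25 0.1"

```text
t: 22.82
tcp_pos: [0.4656, 0.4274, 0.0993]
tool_rot: [0.491, 0.871, -0.001, -0.0]
force: [0.3, 0.3, -0.4]
finger_gap: 0.556
gripper_force: 0.0
```

```bash
python3 -c "
from h import *
st();W=snapshot('wrist');save(W,'w22')
d=np.array([cos(rad(121.5)),sin(rad(121.5))]);m=np.array([.4697,.4223])
for k in(-.044,-.026,0,.006,.043): print(k,pix(W,(*(m+k*d),.05)))
g=cv2.cvtColor(W['image'],cv2.COLOR_RGB2GRAY); print(g[100:330:7,250:400:6])
i=W['image'].astype(int);pu=(i[:,:,2]-i[:,:,1]>14)&(i[:,:,0]-i[:,:,1]>6);y,x=np.nonzero(pu);print(pu.sum(),np.percentile(x,[2,50,98]),np.percentile(y,[2,50,98]))
"
```

```text
t 22.82 tcp [0.4656 0.4274 0.0993] psi 31.2 zax [-0.001 -0.001 -1.   ] cmd [ 0.466  0.428  0.1   31.1  ] F [ 0.3  0.3 -0.4] gap 0.556 q [ 0.57  0.65  1.5  -0.    1.    0.02]
-0.044 (np.float64(322.5), np.float64(256.7))
-0.026 (np.float64(322.4), np.float64(238.8))
0 (np.float64(322.4), np.float64(211.4))
0.006 (np.float64(322.3), np.float64(204.9))
0.043 (np.float64(322.2), np.float64(162.4))
[[151 143 154 147 144 155 159 158 161 146 138 214 214 212 134 137 135 135
  135 195 121  85 220 218 219]
 [151 146 158 155 151 156 159 161 163 196 217 211 213 136 135 135 136 136
  136 195 129  85 173 214 215]
 [145 144 148 148 156 179 184 189 145 213 214 207 136 136 136 135 135 135
  134 135  28  84  88 214 213]
 [142 150 144 158 156 158 183 143 222 172 195 136 136 135 135 134 134 134
  133 125 162  46  33  73 209]
 [147 152 159 161 157 156 137 160 198 173 191 135 134 134 133 134 134 133
  133 132 125  63 100 102 102]
 [144 147 158 158 156 152 179 214 218 163 177 134 135 134 134 134 134 133
  133 133 133  59  61  62  62]
 [114 156 155 154 152 111 233 238 232  91  91 134 133 134 133 133 133 133
[... 2106 characters left out ...]
  88  18  24  24  31  29]
 [ 24  22  23  20 100 106 129 150 193 194 196 183 117 115  81  81 140 138
  141 126  19  25  23  23  22]
 [ 23  21  24  18 115 113 184 178 182 189 190 193 114 112  80  82 101 103
  141 138  11  25  22  20  21]
 [ 31  32  32  16 118 113 193 186 182 178 184 189 114 114  80  81 109 114
  117 118 111  25  32  30  31]
 [ 29  32  30  83 114 113 198 189 193 187 183 185 107 108  78  82 118 117
  119 119 120  24  31  30  29]
 [ 30  31  29 101  97 100 100 180 181 183 188 190 114 113  82 118 104 119
  120 120 117  20  21  30  54]
 [ 30  31  31 105 109 110 111 110 109 106  99  98 105 108 128 135 115 117
  114 117 117  19  23  21  30]]
337 [312. 321. 330.] [242.72 251.   261.  ]
```

The wrist picture shows the barrel centred at column 322 as predicted, and the cap at rows 243–261. Descending in steps.

>>> move_arm --commands "0 1 30 0 0 0 0.1; 0 1 55 0 0 0 0.1; 0 1 70 0 0 0 0.1; 0 1 80 0 0 0 0.1; 0 1 84 0 0 0 0.1"

```text
t: 23.5
tcp_pos: [0.4668, 0.4286, 0.0154]
tool_rot: [0.491, 0.871, 0.0, 0.0]
force: [-0.2, -0.8, 0.3]
finger_gap: 0.549
gripper_force: 0.0
```

```bash
python3 -c "
from h import *
c=cmd();F=frame(c[3]);p=np.array(c[:3])+F@np.array([0,.001,.084]);json.dump([*p,c[3]],open('cmd.json','w'));st()
S=snapshot('scene');g=cv2.cvtColor(S['image'],cv2.COLOR_RGB2GRAY);t=telemetry.sense()['tcp_pos']
print([(z,pix(S,(t[0]-.034,t[1]-.02,z))) for z in(.042,.05,.06)])
u,v=map(int,pix(S,(t[0]-.034,t[1]-.02,.05)));print(u-14,v-16);print(g[v-16:v+14,u-14:u+16:2])
"
```

```text
t 23.5 tcp [0.4668 0.4286 0.0154] psi 31.1 zax [ 0.  0. -1.] cmd [4.67e-01 4.28e-01 1.60e-02 3.11e+01] F [-0.2 -0.8  0.3] gap 0.549 q [ 0.57  0.77  1.53 -0.    0.84  0.02]
[(0.042, (np.float64(244.8), np.float64(188.2))), (0.05, (np.float64(244.4), np.float64(186.0))), (0.06, (np.float64(243.8), np.float64(183.2)))]
230 170
[[115  91  44  37  40  44  43  41  43  75 117 105 103  92  59]
 [121  98  47  39  41  40  41  38  50  76 123 118 111  96  61]
 [123 107  52  40  45  39  42  37  55  91 150 118 108  80  62]
 [121 113  73  53  43  40  40  33  56  99 181 114 102  81  80]
 [114 107  92  83  61  45  41  40  57  95 200 130 105 100 127]
 [ 85  87  96 105  87  53  40  44  55  86 179 132 110 123 171]
 [ 70  70  98 116 104  59  43  37  52  81 139 123 109 133 198]
 [ 92  88 110 117 116  83  43  40  49  76 105 106 102 131 198]
 [133 123 128 119 120  97  46  42  45  76  84  84  88 114 165]
 [175 142 138 124 121 102  52  42  46  73  85  87  67  84 113]
 [217 174 147 130 121 111  71  53  45  73  96  82  62  65  74]
 [234 214 176 142 122 118 102  85  69  90 101  68  57  58  55]
 [234 230 211 172 
[... 416 characters left out ...]
0 129]
 [119  99  78  80  98 118 145 152 154 113  92  92  94 124 121]
 [114 113  93  80  78  87 100 106 111  93  93  89  94 115 107]
 [103 115 109 105  82  77  74  80  82  84  84  83  85  91  86]
 [ 83 103 111 116 107  95  75  70  65  68  74  73  69  74  71]
 [ 71  81 101 108 115 112 103  83  69  74  72  68  64  66  65]
 [ 77  67  79  92 108 114 113 104  94  98  87  63  60  68  73]
 [110  80  68  75  83  94 106 105 109 114  86  63  61  76  81]
 [133 111  79  68  65  75  83  89  99 102  81  64  63  71  77]
 [144 133 111  80  63  65  65  70  82  80  69  58  62  70  72]
 [146 144 136 113  85  70  69  60  65  63  64  61  56  64  63]
 [144 143 149 140 124 102  83  70  67  62  65  67  66  63  61]]
```

>>> move_arm --commands "0 0 2 0 0 0 0.0; 0 0 4 0 0 0 -0.2; 0 0 5 0 0 0 -0.2; 0 0 5 0 0 0 -0.3; 0 0 5 0 0 0 -0.3" --grip_force 30

```text
t: 24.18
tcp_pos: [0.4669, 0.4286, 0.0106]
tool_rot: [0.492, 0.871, 0.0, 0.0]
force: [-0.1, 0.4, -0.1]
finger_gap: 0.348
gripper_force: 0.0
```

```bash
python3 -c "
from h import *
c=cmd();c[2]-=.005;json.dump(c,open('cmd.json','w'));st()
S=snapshot('scene');g=cv2.cvtColor(S['image'],cv2.COLOR_RGB2GRAY);t=telemetry.sense()['tcp_pos']
print([(z,pix(S,(t[0]-.021,t[1]-.013,z))) for z in(.042,.05,.06)])
u,v=map(int,pix(S,(t[0]-.021,t[1]-.013,.05)));print(u-12,v-12);print(g[v-12:v+10,u-12:u+14])
"
```

```text
t 24.18 tcp [0.4669 0.4286 0.0106] psi 31.1 zax [ 0.  0. -1.] cmd [4.67e-01 4.28e-01 1.10e-02 3.11e+01] F [-0.1  0.4 -0.1] gap 0.348 q [ 0.57  0.78  1.54 -0.    0.83  0.02]
[(0.042, (np.float64(247.3), np.float64(183.9))), (0.05, (np.float64(246.9), np.float64(181.7))), (0.06, (np.float64(246.4), np.float64(178.9)))]
234 169
[[ 44  44  38  45  41  45  41  41  45  41  40  40  37  36  40  40  42  42
   41  43  41  44  56  62  61  63]
 [ 58  45  44  38  37  40  37  44  43  42  38  42  46  41  42  43  44  44
   47  44  41  49  56  59  55  55]
 [ 76  55  42  45  40  40  39  42  40  38  40  42  41  43  45  57  57  58
   59  61  54  55  59  58  58  62]
 [ 92  73  54  39  42  44  39  45  43  41  42  39  40  45  61  68  70  73
   81  85  69  66  58  58  61  59]
 [111  99  75  67  68  59  52  46  39  40  43  40  33  45  65  69  79  87
   97  98  89  81  79  81  82  80]
 [112 111 104 101 104  90  73  60  51  41  42  38  40  44  63  73  81  89
  100 108 102 100 101 116 129 125]
 [100 112 117 113 105  91  74  65  51  43  38  37  39  47  58  72  75  90
  107 112 107 109 122 151 172 167]
 [ 98 114 
[... 925 characters left out ...]
72  66  57
   59  61  57  60  57  61  62  74]
 [208 209 215 210 211 208 205 195 189 180 173 164 144 121 104  97  78  67
   68  67  66  66  64  69  79  82]
 [175 184 195 201 209 209 211 211 208 204 201 195 169 126 106  99  87  84
   81  84  83  82  83  95 108 115]
 [132 139 152 167 184 197 203 203 208 210 208 204 177 122  97  94  89  90
   92  90  91  89  95 108 126 130]
 [ 91 101 109 123 141 154 166 180 188 196 199 194 169 118  93  92  91  95
   91  91  93  96 102 120 129 128]
 [ 77  77  75  89  96 108 121 132 146 148 153 153 138 105  95  91  92  94
   94  91  93  92 104 118 123 122]
 [ 95  79  80  77  79  79  88  95  96 104 106 108 102  92  91  89  93  95
   90  92  89  93  98 101 106 104]]
```

>>> move_arm --commands "0 0 2 0 0 0 -0.3; 0 0 4 0 0 0 -0.3; 0 0 4 0 0 0 -0.6; 0 0 4 0 0 0 -0.8; 0 0 4 0 0 0 -1" --grip_force 30

```text
t: 24.85
tcp_pos: [0.4668, 0.4286, 0.0065]
tool_rot: [0.492, 0.871, 0.0, 0.0]
force: [-0.4, 0.5, -0.1]
finger_gap: 0.132
gripper_force: 29.8
```

>>> move_arm --commands "0 0 0 0 0 0 -1; 0 0 0 0 0 0 -1; 0 0 0 0 0 0 -1; 0 0 0 0 0 0 -1; 0 0 0 0 0 0 -1" --grip_force 40

```text
t: 25.48
tcp_pos: [0.4668, 0.4286, 0.0065]
tool_rot: [0.492, 0.871, 0.0, 0.0]
force: [-0.5, 0.3, 0.3]
finger_gap: 0.131
gripper_force: 41.9
```

The gap reads 11.2 mm on a 13 mm barrel, so the pads are gripping above the axis. I'll reopen, go 7 mm lower and grip again.

>>> move_arm --commands "0 0 0 0 0 0 -0.5; 0 0 0 0 0 0 -0.4; 0 0 3 0 0 0 -0.4; 0 0 5 0 0 0 -0.4; 0 0 7 0 0 0 -0.4" --grip_force 30

```text
t: 26.1
tcp_pos: [0.4672, 0.4288, 0.0039]
tool_rot: [0.491, 0.871, 0.0, 0.0]
force: [-6.6, -5.4, 34.1]
finger_gap: 0.301
gripper_force: 17.0
```

>>> move_arm --commands "0 0 0 0 0 0 -0.6; 0 0 0 0 0 0 -0.7; 0 0 0 0 0 0 -0.8; 0 0 0 0 0 0 -1; 0 0 0 0 0 0 -1" --grip_force 30

```text
t: 26.72
tcp_pos: [0.468, 0.4294, 0.0045]
tool_rot: [0.491, 0.871, 0.002, 0.001]
force: [-3.6, -3.3, 25.9]
finger_gap: 0.14
gripper_force: 37.7
```

>>> move_arm --commands "0 0 -4 0 0 0 -1; 0 0 -6 0 0 0 -1; 0 0 -6 0 0 0 -1; 0 0 -12 0 0 0 -1; 0 0 -20 0 0 0 -1" --grip_force 40

```text
t: 27.35
tcp_pos: [0.4665, 0.4284, 0.0193]
tool_rot: [0.492, 0.871, -0.001, -0.0]
force: [1.1, 0.7, 0.3]
finger_gap: 0.13
gripper_force: 38.9
```

```bash
python3 -c "
from h import *
c=cmd();c[2]-=.011;c[2]+=.020;json.dump(c,open('cmd.json','w'));st();look()
W=snapshot('wrist');i=W['image'].astype(int);pu=(i[:,:,2]-i[:,:,1]>14)&(i[:,:,0]-i[:,:,1]>6);y,x=np.nonzero(pu);print(pu.sum(),np.percentile(x,[2,50,98]),np.percentile(y,[2,50,98]))
"
```

```text
t 27.35 tcp [0.4665 0.4284 0.0193] psi 31.1 zax [-0.001 -0.001 -1.   ] cmd [4.67e-01 4.28e-01 2.00e-02 3.11e+01] F [1.1 0.7 0.3] gap 0.13 q [0.57 0.76 1.53 0.   0.85 0.02]
S cup 90 13 8 [222.9 141.5] [0.4661 0.5306 0.095 ] (130.9, 0.0841)
S cup 111 14 10 [287.3 143.5] [0.5783 0.4121 0.095 ] (316.1, 0.0792)
S purple 43 [263 170   7   7] [265.9 172.7] [0.499 0.407 0.05 ] (249.7, 0.064)
T cup 162 14 14 [246.5 167.8] [0.5775 0.4115 0.095 ] (315.4, 0.0791)
T purple 44 [252 203   9   8] [256.  206.2] [0.4899 0.3943 0.05  ] (246.7, 0.0792)
476 [306. 320. 333.] [313. 325. 333.]
```

The tube is lifted: the cap rose about 16 mm and the grip holds. Locating the cap in the gripper, refining the tray pose and planning the transit.

```bash
cat > tray.py <<'E'
from h import *
def tray(X,b,lo,hi):
    i=X['image'].astype(int);g=i.mean(2);m=((g>lo)&(g<hi)&(i.max(2)-i.min(2)<30)&(i[:,:,2]>=i[:,:,1]-2)).astype(np.uint8)
    k=np.zeros_like(m);k[b[1]:b[3],b[0]:b[2]]=1;m&=k
    m=cv2.morphologyEx(m,cv2.MORPH_OPEN,np.ones((3,3)))
    n,l,s,c=cv2.connectedComponentsWithStats(m);j=1+s[1:,4].argmax()
    y,x=np.nonzero(l==j);p=np.array([onz(X,a,b_,.014)[:2] for a,b_ in zip(x,y)],np.float32)
    r=cv2.minAreaRect(p*1000);print(s[j],np.round(r[0],1),np.round(r[1],1),round(r[2],1));return l==j
E
python3 -c "
from tray import *
T=snapshot('top');S=snapshot('scene');W=snapshot('wrist')
for lo,hi in((60,125),(70,115)):
  tray(T,(375,160,460,250),lo,hi);tray(S,(335,235,445,340),lo,hi)
p,e=tri(ray(S,265.9,172.7),ray(T,256,206.2),ray(W,320,324));t=telemetry.sense();print('cap',p,e,(R.from_quat(t['tool_rot']).as_matrix().T@(p-t['tcp_pos'])).round(4))
p,e=tri(ray(S,265.9,172.7),ray(T,256,206.2));print('cap',p,e)
plan([(.467,.428,z,31.1,-1) for z in(.045,.08,.12)]+[(.43,.40,.14,31.1,-1),(.39,.37,.15,31.1,-1)])
plan(lerp(cmd(),(.36,.20,.15,20.1),-1,5))
"
```

```text
[ 385  173   62   67 1406] [498.1  -6.5] [148.3 122. ] 17.9
[419 271   5  11  45] [563.5 -40.4] [26.1  8.7] 38.5Traceback (most recent call last):
  File "<string>", line 5, in <module>
    tray(T,(375,160,460,250),lo,hi);tray(S,(335,235,445,340),lo,hi)
    ~~~~^^^^^^^^^^^^^^^^^^^^^^^^^^^
  File "tray.py", line 6, in tray
    n,l,s,c=cv2.connectedComponentsWithStats(m);j=1+s[1:,4].argmax()
                                                    ~~~~~~~~~~~~~~^^
ValueError: attempt to get argmax of an empty sequence
```

```bash
sed -i 's/&(i\[:,:,2\]>=i\[:,:,1\]-2)//' tray.py; python3 -c "
from tray import *
T=snapshot('top');S=snapshot('scene');W=snapshot('wrist')
for lo,hi in((60,125),(85,125)):
  try: tray(T,(375,160,460,250),lo,hi)
  except Exception as e: print(e)
for lo,hi in((60,125),(80,150)):
  try: tray(S,(335,235,445,340),lo,hi)
  except Exception as e: print(e)
p,e=tri(ray(S,265.9,172.7),ray(T,256,206.2),ray(W,320,324));t=telemetry.sense();print('cap',p,e,(R.from_quat(t['tool_rot']).as_matrix().T@(p-t['tcp_pos'])).round(4))
p,e=tri(ray(S,265.9,172.7),ray(T,256,206.2));print('cap',p,e)
plan([(.467,.428,z,31.1,-1) for z in(.045,.08,.12)]+[(.43,.40,.14,31.1,-1),(.39,.37,.15,31.1,-1)])
plan(lerp(cmd(),(.36,.20,.15,20.1),-1,5))
"
```

```text
[ 385  173   62   67 1487] [498.8  -6. ] [150.  122.7] 17.1
[ 385  173   62   67 1431] [498.8  -6.1] [149.9 122.4] 17.0
[335 323  26  17 324] [357.8 -17.6] [33.8 49.8] 46.0
[ 349  251   80   77 2190] [495.4  -9.4] [151.9 123. ] 16.7
cap [0.4883 0.3916 0.0677] [0.0012, 0.0007, 0.0011] [-0.0427 -0.0005 -0.0484]
cap [0.4881 0.3903 0.0704] [0.0, 0.0]
0 0 -25 0 0 0 -1; 0 0 -60 0 0 0 -1; 0 0 -100 0 0 0 -1; -5 -47 -120 0 0 0 -1; -10 -96 -130 0 0 0 -1
-26 -23 0 0 0 2 -1; -52 -46 0 0 0 4 -1; -78 -68 0 0 0 7 -1; -104 -91 0 0 0 9 -1; -130 -114 0 0 0 11 -1
```

>>> move_arm --commands "0 0 -25 0 0 0 -1; 0 0 -60 0 0 0 -1; 0 0 -100 0 0 0 -1; -5 -47 -120 0 0 0 -1; -10 -96 -130 0 0 0 -1" --grip_force 50

```text
t: 28.42
tcp_pos: [0.3899, 0.3702, 0.1508]
tool_rot: [0.492, 0.871, 0.001, 0.001]
force: [0.1, -1.2, -0.3]
finger_gap: 0.126
gripper_force: 51.6
```

>>> move_arm --commands "-26 -23 0 0 0 2 -1; -52 -46 0 0 0 4 -1; -78 -68 0 0 0 7 -1; -104 -91 0 0 0 9 -1; -130 -114 0 0 0 11 -1"

```text
t: 29.05
tcp_pos: [0.3591, 0.1992, 0.1496]
tool_rot: [0.573, 0.819, 0.0, 0.0]
force: [1.2, 0.2, -1.1]
finger_gap: 0.126
gripper_force: 51.6
```

```bash
python3 -c "
from h import *
st()
a=(.40,.06,.13,17);b=(.4642,-.0094,.07,17)
w=lerp(cmd(),a,-1,3)+lerp(a,b,-1,2);plan(w)
plan([b+(-1,)]*5)
"
```

```text
t 29.05 tcp [0.3591 0.1992 0.1496] psi 20.1 zax [ 0. -0. -1.] cmd [ 0.36  0.2   0.15 20.1 ] F [ 1.2  0.2 -1.1] gap 0.126 q [ 0.23  0.32  2.   -0.    0.83 -0.12]
-48 -3 7 0 0 1 -1; -97 -7 13 0 0 2 -1; -145 -10 20 0 0 3 -1; -189 8 50 0 0 3 -1; -233 26 80 0 0 3 -1
0 0 0 0 0 0 -1; 0 0 0 0 0 0 -1; 0 0 0 0 0 0 -1; 0 0 0 0 0 0 -1; 0 0 0 0 0 0 -1
```

>>> move_arm --commands "-48 -3 7 0 0 1 -1; -97 -7 13 0 0 2 -1; -145 -10 20 0 0 3 -1; -189 8 50 0 0 3 -1; -233 26 80 0 0 3 -1"

```text
t: 29.68
tcp_pos: [0.4652, -0.0113, 0.0691]
tool_rot: [0.594, 0.804, 0.0, 0.001]
force: [0.7, 0.4, -0.6]
finger_gap: 0.126
gripper_force: 51.6
```

>>> move_arm --commands "-233 26 80 0 0 3 -1; -233 26 80 0 0 3 -1; -233 26 80 0 0 3 -1; -233 26 80 0 0 3 -1; -233 26 80 0 0 3 -1"

```text
t: 30.3
tcp_pos: [0.5467, -0.2091, -0.0165]
tool_rot: [0.618, 0.786, 0.005, -0.019]
force: [-1.4, 28.5, -8.6]
finger_gap: 0.124
gripper_force: 57.5
```

That was my mistake: I repeated the shift rows, which count from the new pose, instead of sending zeros, and the arm overshot past the tray. Backing up and away now.

>>> move_arm --commands "30 -3 -30 0 0 0 -1; 80 -9 -80 0 0 -1 -1; 130 -15 -100 0 0 -2 -1; 180 -20 -100 0 0 -3 -1; 233 -26 -100 0 0 -3 -1"

```text
t: 30.92
tcp_pos: [0.4753, -0.0039, 0.0902]
tool_rot: [0.594, 0.804, 0.0, 0.001]
force: [-0.0, 0.6, 0.1]
finger_gap: 0.122
gripper_force: 58.5
```

```bash
cat > chk.py <<'E'
from tray import *
def chk():
    T=snapshot('top');S=snapshot('scene');W=snapshot('wrist');t=telemetry.sense()
    tray(S,(335,235,445,340),80,150)
    for nm,X in(('T',T),('S',S)):
        for a,w,h,c in cups(X,185):
            p=onz(X,*c,.056)
            if abs(p[0]-.55)<.06 and abs(p[1]+.02)<.06: print(nm,'traycup',a,w,h,c,p)
    for nm,X in(('T',T),('S',S),('W',W)):
        i=X['image'].astype(int); m=((i[:,:,2]-i[:,:,1]>14)&(i[:,:,0]-i[:,:,1]>6)).astype(np.uint8)
        n,l,s,c=cv2.connectedComponentsWithStats(m)
        for k in range(1,n):
            if s[k,4]>15: print(nm,'purple',s[k],c[k].round(1))
    return T,S,W
E
python3 -c "
from chk import *
st();T,S,W=chk();save(T,'t30');save(S,'s30');save(W,'w30')
for n,a,b in(('top','top0','t30'),('scene','scene0','s30')):
  d=cv2.absdiff(cv2.imread('pics/%s.png'%a),cv2.imread('pics/%s.png'%b)).max(2);m=cv2.morphologyEx((d>40).astype(np.uint8),cv2.MORPH_OPEN,np.ones((2,2)))
  k,l,s,c=cv2.connectedComponentsWithStats(m)
  print(n,[(list(map(int,s[j]))) for j in range(1,k) if s[j,4]>12])
"
```

```text
t 30.93 tcp [ 0.4753 -0.0039  0.0902] psi 17.1 zax [ 0.002 -0.    -1.   ] cmd [ 4.64e-01 -1.00e-02  7.00e-02  1.71e+01] F [-0.   0.6  0.1] gap 0.122 q [-0.24  0.5   1.9   0.    0.74 -0.54]
[ 363  256   79   69 2223] [502.1 -27.5] [152.3 158.5] 26.1
T purple [192  49  15  11  66] [199.7  55.5]
S purple [390   8   8   9  37] [393.2  11.6]
S purple [362  14   2   9  16] [362.5  18. ]
S purple [465  31   9   7  47] [468.8  33.5]
S purple [483  35   5   8  24] [485.2  38.6]
S purple [472  43   9  10  46] [475.2  48.6]
S purple [423  45  11   7  46] [428.3  47.6]
S purple [419  52   5   8  26] [420.6  56. ]
S purple [428  60   6   7  28] [430.3  63.3]
S purple [456  73  13   7  58] [462.1  76.3]
S purple [471  72   5   7  27] [473.1  75.4]
S purple [  0 144  63 108 570] [ 28.9 198.3]
S purple [388 257  10   9  58] [392.3 260.9]
W purple [307 287  27  32 697] [320.3 302.7]
top [[232, 156, 39, 28, 520], [396, 158, 244, 219, 27273], [275, 173, 5, 5, 21], [414, 185, 6, 11, 23], [244, 191, 29, 26, 386], [187, 205, 40, 29, 555], [234, 226, 15, 12, 92], [220, 234, 7, 5, 27], [89, 344, 65, 50, 107
[... 853 characters left out ...]
 [66, 154, 15, 39, 242], [236, 155, 4, 5, 15], [279, 154, 7, 11, 38], [296, 156, 6, 8, 45], [360, 157, 80, 108, 3521], [258, 160, 23, 28, 406], [287, 161, 8, 4, 19], [226, 162, 22, 27, 234], [428, 164, 8, 5, 23], [291, 166, 8, 8, 47], [223, 173, 7, 7, 30], [420, 174, 6, 4, 19], [282, 178, 6, 5, 24], [57, 188, 16, 14, 121], [119, 191, 5, 7, 16], [51, 204, 19, 74, 400], [165, 211, 3, 6, 14], [165, 229, 6, 6, 23], [386, 257, 5, 6, 21], [350, 259, 73, 73, 2551], [404, 259, 18, 15, 214], [423, 268, 28, 17, 212], [64, 289, 72, 96, 4289], [436, 293, 37, 77, 1106], [175, 351, 75, 49, 2073], [142, 361, 6, 6, 24], [113, 365, 5, 6, 16], [162, 378, 5, 6, 20], [183, 385, 12, 15, 99], [86, 389, 7, 6, 24]]
```

```bash
python3 -c "
from h import *
S=snapshot('scene');W=snapshot('wrist');t=telemetry.sense();M=R.from_quat(t['tool_rot']).as_matrix()
p,e=tri(ray(S,392.3,260.9),ray(W,320.3,302.7));print('cap',p,e,(M.T@(p-t['tcp_pos'])).round(4))
i=W['image'];g=cv2.cvtColor(i,cv2.COLOR_RGB2GRAY);print('wrist rows180.. cols 290..350');print(g[150:350:5,290:352:4])
print('hue row profile col320');print([tuple(map(int,i[r,320])) for r in range(190,340,6)])
# expected earlier geometry for a level tube: points on axis at tube y
for k in(-.044,-.026,.043): print(k,pix(W,t['tcp_pos']+M@np.array([k-.008,0,-.0455])),pix(W,t['tcp_pos']+M@np.array([k-.008,0,-.0455-.007])))
print('scene'); 
for k in(-.035,.043): print(k,pix(S,t['tcp_pos']+M@np.array([k-.008,0,-.0455])))
"
```

```text
cap [ 0.4755 -0.0203  0.1487] [0.0043, 0.0043] [-0.0141 -0.005  -0.0589]
wrist rows180.. cols 290..350
[[ 66  85  55  57  57  58  54  56  54  54  58  58  59  52 125 126]
 [ 57  58  58 100  98 138 163 153 145 139 106  57  57  57  53 127]
 [ 58  59  55 105 101 162 170 137 134 151 130  56  57  59  57  58]
 [ 58  57  57 105 103 164 133 134 134 132 137  57  57  57  58  57]
 [ 58  58  57  94 103 131 134 134 135 133 121  57  58  57  57  58]
 [ 53  54  54 105 100 131 134 134 134 134 120  49  54  54  52  54]
 [102 102 102 102 100 131 134 135 135 134 121  94 102 102 101 103]
 [140 102 103 102  99 136 135 135 134 134 120 101 102 102 102 102]
 [143 144  99 103  99 136 134 135 134 134 120 100 102 102 103 102]
 [143 144 143 143  96 136 134 135 134 134 119  98 103 102 102 101]
 [142 143 142 142 137 102 108 111 111 107 103  98 101 101 101 102]
 [143 143 143 142 141 102 107 111 111 108 103  97 101 101 102 103]
 [142 142 142 142 140 102 109 110 111 107 103 130  99 101 102 103]
 [110 149 112 146 140 102 109 110 112 108 102 148 111 139 149 114]
 [ 62  63  62  71 140 101 108 111 111 108 103  59  61  61  
[... 1766 characters left out ...]
11, 103), (113, 111, 103), (113, 111, 103), (113, 111, 104), (114, 111, 104), (113, 110, 103), (113, 111, 103), (114, 111, 103), (113, 111, 104), (105, 102, 93), (204, 204, 200), (204, 204, 200), (146, 142, 151), (148, 144, 154), (57, 41, 68), (57, 41, 69), (56, 42, 68), (56, 40, 67), (57, 42, 69), (125, 114, 98), (206, 192, 170), (178, 164, 143)]
-0.044 (np.float64(323.2), np.float64(336.4)) (np.float64(323.3), np.float64(345.5))
-0.026 (np.float64(323.3), np.float64(311.5)) (np.float64(323.5), np.float64(319.9))
0.043 (np.float64(323.9), np.float64(197.4)) (np.float64(324.1), np.float64(201.5))
scene
-0.035 (np.float64(408.5), np.float64(267.8))
0.043 (np.float64(371.2), np.float64(251.3))
```

```bash
python3 -c "
from h import *
from scipy.optimize import least_squares
S=snapshot('scene');W=snapshot('wrist');t=telemetry.sense();M=R.from_quat(t['tool_rot']).as_matrix()
P=lambda q,k,n:t['tcp_pos']+M@np.array([q[0]+k*cos(q[2])+n*sin(q[2]),0,q[1]+k*sin(q[2])-n*cos(q[2])])
def f(q): return [pix(W,P(q,-.026,.008))[1]-288,pix(W,P(q,.0435,.0))[1]-154,pix(W,P(q,-.044,.008))[1]-319]
for q0 in((0,-.045,0),(.015,-.045,.2)):
  r=least_squares(f,q0);q=r.x;print('mid x,z mm',(q[:2]*1000).round(1),'pitch tip-down deg',round(deg(q[2]),1),'res',np.round(r.fun,1))
print('barrel/cap widths pred',[ .013*W['fx']/ (np.linalg.inv(np.array(W['pose']))@np.append(P(q,k,0),1))[2] for k in(.03,-.02)])
print('scene pred',[(k,pix(S,P(q,k,0))) for k in(-.044,-.035,-.026,0,.043)])
i=S['image'];g=cv2.cvtColor(i,cv2.COLOR_RGB2GRAY);print(g[242:282:2,356:420:2])
"
```

```text
mid x,z mm [  0. -45.] pitch tip-down deg 0.0 res [18.9 25.  14.5]
mid x,z mm [ 15. -45.] pitch tip-down deg 11.5 res [-2.8 -5.5 -0.4]
barrel/cap widths pred [np.float64(25.06447643405279), np.float64(24.3183086717622)]
scene pred [(-0.044, (np.float64(402.2), np.float64(262.4))), (-0.035, (np.float64(397.8), np.float64(261.1))), (-0.026, (np.float64(393.5), np.float64(259.7))), (0, (np.float64(381.1), np.float64(255.8))), (0.043, (np.float64(361.3), np.float64(249.6)))]
[[234 243 248 248 247 244 243 246 233 225 244 157  58  65  66  59  52  53
   49  52  52  68 185 220 224 225 225 222 226 224 225 224]
 [247 248 247 245 240 237 238 243 246 233 221 133  59  70  68  56  51  54
   53  49  49  89 210 223 222 224 223 223 224 224 225 226]
 [247 246 241 241 223 204 223 235 243 245 229 190 103  70  66  54  51  49
   53  54  61 150 222 224 225 224 223 221 223 224 225 225]
 [242 238 237 223 162 156 164 181 191 218 220 172  82  71  62  54  53  50
   49  50 106 215 227 227 227 223 224 224 224 224 225 226]
 [237 238 235 212 151 142 148 141 111  95  87  73  70  65  62  52  53  52
   49  55 156 226 
[... 1336 characters left out ...]
1 101 114 140 161 165 164 159 146]
 [240 241 240 234 169 137 137 135 127 119  99  79  80  73  72  71  82  90
   92  90  94  91  88 100 100 106 110 123 130 134 127 111]
 [239 240 241 197 140 130 112 106  85  79  75  71  73  74  73  68  76  92
   90  92  90  87  98 103 104 106 108 111 108 113 109  92]
 [234 238 229 131 104  90  75  74  71  73  70  71  74  74  73  72  67  87
   93  91  90  95  99 101 105 106 111 109 113 110 113  95]
 [235 231 176  78  69  74  75  69  74  74  72  79  87  73  74  69  73  71
   89  90  91  91  96 100 103 105 110 107 111 112 123 111]
 [238 207  91  73  74  72  75  72  73  72  74  99 112 101  90  76  67  70
   74  72  90  88  93  96  99 106 111 113 113 113 137 104]]
```

```bash
python3 -c "
from h import *
from scipy.optimize import least_squares
S=snapshot('scene');W=snapshot('wrist');t=telemetry.sense();M=R.from_quat(t['tool_rot']).as_matrix()
P=lambda q,k,n:t['tcp_pos']+M@np.array([q[0]+k*cos(q[2])+n*sin(q[2]),0,q[1]+k*sin(q[2])-n*cos(q[2])])
def f(q):
  a=pix(S,P(q,.0435,0)); b=pix(S,P(q,-.044,0))
  return [pix(W,P(q,-.026,.008))[1]-287.5,pix(W,P(q,.0435,.0))[1]-154,pix(W,P(q,-.044,.008))[1]-319.5,2*(a[0]-363),2*(a[1]-249.8),2*(b[0]-402)]
r=least_squares(f,(.015,-.045,.2),diff_step=.05,x_scale=(.01,.01,.1));q=r.x;print('mid x,z mm',(q[:2]*1000).round(1),'pitch',round(deg(q[2]),1),'res',np.round(r.fun,1))
"
```

```text
mid x,z mm [ 12.  -43.5] pitch 9.0 res [ 0.2 -0.9  0.  -1.6  0.6  3.2]
```

The overshoot made the tube slide about 20 mm in the grip and pitch about 10° tip-down. I'll lay it on the open paper left of the tray, tilting the tool 10° to level it, then regrip it properly.

```bash
python3 -c "
from h import *
json.dump([.4753,-.004,.091,17.1],open('cmd.json','w'))
a=(.425,.10,.06,17.1)
plan(lerp(cmd(),a,-1,4)+[a+(-1,)])
S=snapshot('scene');T=snapshot('top')
for X in(S,T):
  i=X['image']; 
  for p in((.443,.055,0),(.43,.10,0),(.412,.15,0),(.395,.09,0),(.465,.11,0)):
    u,v=map(lambda z:int(round(z)),pix(X,p));print(p,(u,v),i[v-1:v+2,u-1:u+2].reshape(-1,3).mean(0).round())
"
```

```text
29 -4 8 0 0 0 -1; 57 -9 16 0 0 0 -1; 86 -13 23 0 0 0 -1; 114 -17 31 0 0 0 -1; 114 -17 31 0 0 0 -1
(0.443, 0.055, 0) (350, 285) [238. 237. 230.]
(0.43, 0.1, 0) (332, 276) [240. 239. 233.]
(0.412, 0.15, 0) (310, 267) [202. 190. 168.]
(0.395, 0.09, 0) (324, 289) [241. 241. 235.]
(0.465, 0.11, 0) (340, 264) [239. 239. 233.]
(0.443, 0.055, 0) (391, 228) [192. 191. 181.]
(0.43, 0.1, 0) (373, 232) [195. 195. 185.]
(0.412, 0.15, 0) (354, 239) [168. 147. 118.]
(0.395, 0.09, 0) (377, 246) [203. 203. 193.]
(0.465, 0.11, 0) (369, 219) [191. 191. 180.]
```

>>> move_arm --commands "29 -4 8 0 2 0 -1; 57 -9 16 0 5 0 -1; 86 -13 23 0 8 0 -1; 114 -17 31 0 10 0 -1; 114 -17 31 0 10 0 -1"

```text
t: 32.1
tcp_pos: [0.4242, 0.0991, 0.058]
tool_rot: [0.592, 0.801, 0.051, -0.071]
force: [-0.8, -0.7, 0.1]
finger_gap: 0.121
gripper_force: 58.5
```

```bash
python3 -c "
from h import *
st();S=snapshot('scene');W=snapshot('wrist');t=telemetry.sense();M=R.from_quat(t['tool_rot']).as_matrix();print(M.round(3))
for q in((.012,-.0435,rad(9)),(.015,-.045,rad(11.5))):
  P=lambda k:t['tcp_pos']+M@np.array([q[0]+k*cos(q[2]),0,q[1]+k*sin(q[2])]);print([P(k).round(4) for k in(-.035,0,.04)])
  print('S',[pix(S,P(k)) for k in(-.044,.0435)],'tool shift for 97mm down',(M.T@np.array([0,0,-.094])*1000).round())
"
```

```text
t 32.1 tcp [0.4242 0.0991 0.058 ] psi 17.1 zax [-0.054  0.166 -0.985] cmd [ 0.426  0.1    0.06  17.1  ] F [-0.8 -0.7  0.1] gap 0.121 q [-0.15  0.55  2.    0.25  0.69 -0.65]
[[-0.29   0.956 -0.05 ]
 [ 0.941  0.294  0.165]
 [ 0.172  0.001 -0.985]]
[array([0.4354, 0.0688, 0.1029]), array([0.4251, 0.1022, 0.1035]), array([0.4134, 0.1404, 0.1041])]
S [(np.float64(349.0), np.float64(258.9)), (np.float64(311.4), np.float64(241.3))] tool shift for 97mm down [-16.  -0.  93.]
[array([0.4346, 0.0713, 0.1064]), array([0.4243, 0.1048, 0.1055]), array([0.4126, 0.143 , 0.1044])]
S [(np.float64(347.8), np.float64(257.3)), (np.float64(310.2), np.float64(240.8))] tool shift for 97mm down [-16.  -0.  93.]
```

>>> move_arm --commands "-5 0 30 0 0 0 -1; -9 0 55 0 0 0 -1; -12 0 70 0 0 0 -1; -14 0 80 0 0 0 -1; -15 0 84 0 0 0 -1"

```text
t: 32.83
tcp_pos: [0.4259, 0.0984, -0.0271]
tool_rot: [0.592, 0.801, 0.052, -0.07]
force: [0.5, -0.9, -0.3]
finger_gap: 0.124
gripper_force: 58.5
```

>>> move_arm --commands "0 0 1 0 0 0 -1; 0 0 2 0 0 0 -1; -1 0 3 0 0 0 -1; -1 0 5 0 0 0 -1; -1 0 5 0 0 0 -1"

```text
t: 33.45
tcp_pos: [0.4255, 0.0986, -0.0319]
tool_rot: [0.592, 0.801, 0.052, -0.07]
force: [-0.6, 0.3, -0.3]
finger_gap: 0.124
gripper_force: 58.5
```

>>> move_arm --commands "0 0 1 0 0 0 -1; 0 0 2 0 0 0 -1; 0 0 2 0 0 0 -0.6; 0 0 2 0 0 0 -0.2; 0 0 2 0 0 0 -0.1"

```text
t: 34.08
tcp_pos: [0.4254, 0.0989, -0.0339]
tool_rot: [0.592, 0.801, 0.052, -0.07]
force: [0.8, -0.1, -0.4]
finger_gap: 0.454
gripper_force: 0.0
```

>>> move_arm --commands "3 0 -15 0 0 0 0; 9 0 -50 0 0 0 0; 14 0 -80 0 -4 0 0; 16 0 -90 0 -10 0 0; 16 0 -90 0 -10 0 0" --grip_force 30

```text
t: 34.7
tcp_pos: [0.425, 0.1003, 0.0592]
tool_rot: [0.592, 0.806, 0.001, 0.001]
force: [-0.5, 0.3, -0.6]
finger_gap: 0.503
gripper_force: 0.0
```

```bash
cat > fit.py <<'E'
from h import *
def fit(W,z,roi=(285,355)):
    "purple cap in wrist image + barrel centre columns -> world, on plane z"
    i=W['image'].astype(int);m=((i[:,:,2]-i[:,:,1]>14)&(i[:,:,0]-i[:,:,1]>6)).astype(np.uint8)
    n,l,s,c=cv2.connectedComponentsWithStats(m);ks=[k for k in range(1,n) if s[k,4]>80]
    for k in ks: print('cap blob',s[k],c[k].round(1),onz(W,*c[k],z))
E
python3 -c "
from fit import *
st();W=snapshot('wrist');fit(W,.008);save(W,'w34')
g=cv2.cvtColor(W['image'],cv2.COLOR_RGB2GRAY)
for r in range(130,260,6): print(r,g[r,290:356:2])
"
```

```text
t 34.7 tcp [0.425  0.1003 0.0592] psi 17.3 zax [ 0.002  0.    -1.   ] cmd [ 0.426  0.1    0.06  17.1  ] F [-0.5  0.3 -0.6] gap 0.503 q [-0.03  0.53  2.02  0.    0.59 -0.33]
cap blob [311 228  18  21 309] [319.6 238.4] [0.4333 0.068  0.008 ]
130 [156 164 171 171 172 172 172 172 172 173 173 187 154 174 172 173 174 171
 166 174 175 175 176 177 177 176 175 175 174 174 174 173 172]
136 [223 224 224 210 171 173 175 174 174 173 172 172 176 174 173 174 166 198
 173 174 175 175 176 175 175 175 175 174 174 174 174 174 174]
142 [223 223 224 223 224 224 224 224 224 206 171 193 165 174 173 170 177 144
 176 175 175 175 174 175 175 173 174 174 174 175 174 174 174]
148 [222 222 224 224 224 224 224 224 224 224 224 211 224 225 223 191 119 178
 175 174 175 174 174 174 174 174 174 175 174 174 175 175 175]
154 [195 204 217 201 208 216 220 222 224 224 225 177 190 197 168 151 170 164
 145 173 221 186 173 174 175 174 175 175 175 175 175 174 175]
160 [216 216 209 211 211 201 209 220 204 213 216 207 160 138 139 140 139 141
 127 173 225 223 224 224 224 225 218 171 174 173 173 172 173]
166 [199 204 210 211 201 
[... 1498 characters left out ...]
 212]
232 [216 209 205 214 210 193 215 212 201 214 197  56  59  64  63  66  63  59
  60  62 204 220 212 205 208 205 204 221 197 211 208 194 201]
238 [207 212 216 205 211 215 192 204 211 209 204  58  65  66  69  74  70  63
  68  62 207 198 210 215 199 218 206 209 215 205 208 216 198]
244 [216 204 179 222 211 208 215 207 198 221 206  57  65  65  67  72  70  64
  62 146 214 216 205 219 206 194 214 202 201 216 204 208 220]
250 [184 214 218 201 198 218 199 216 202 202 215 213 204 220 212 209 214 203
 211 218 204 210 215 201 212 216 210 210 202 186 217 201 209]
256 [217 198 199 220 223 223 216 203 214 210 199 215 208 196 217 208 203 216
 204 201 219 202 213 215 204 210 214 210 217 199 202 216 209]
```

```bash
python3 -c "
from h import *
W=snapshot('wrist');t=telemetry.sense()
a=onz(W,319.8,249.5,.008);b=onz(W,320.5,151,.008);d=(b-a)[:2];L=np.linalg.norm(d);d/=L;m=(a+b)[:2]/2;print(a,b,'len',L,'ang',deg(np.arctan2(d[1],d[0])),'mid',m)
g=m+.007*d;print('grasp',g);json.dump([.4258,.1003,.060,17.3],open('cmd.json','w'))
F=frame(17.3);print('tool shift to grasp',(F.T@np.append(g-t['tcp_pos'][:2],0)*1000).round(1))
"
```

```text
[0.4367 0.0574 0.008 ] [0.4108 0.1431 0.008 ] len 0.08952820784534893 ang 106.8157113690478 mid [0.42375 0.10025]
grasp [0.42172494 0.10695068]
tool shift to grasp [ 8.4 -1.2  0. ]
```

>>> move_arm --commands "8 -1 25 0 0 0 0; 8 -1 55 0 0 0 0; 8 -1 78 0 0 0 -0.2; 8 -1 90 0 0 0 -0.4; 8 -1 94 0 0 0 -0.5" --grip_force 40

```text
t: 35.42
tcp_pos: [0.4218, 0.1058, -0.0374]
tool_rot: [0.595, 0.804, -0.0, -0.001]
force: [0.4, -0.3, 0.0]
finger_gap: 0.253
gripper_force: 0.0
```

>>> move_arm --commands "0 0 0 0 0 0 -0.8; 0 0 0 0 0 0 -1; 0 0 0 0 0 0 -1; 0 0 0 0 0 0 -1; 0 0 0 0 0 0 -1" --grip_force 60

```text
t: 36.05
tcp_pos: [0.4222, 0.1064, -0.0363]
tool_rot: [0.594, 0.804, 0.0, 0.0]
force: [0.0, -0.2, 0.4]
finger_gap: 0.127
gripper_force: 58.5
```

```bash
python3 -c "
from h import *
json.dump([.4222,.1064,-.0355,17.2],open('cmd.json','w'))
plan([(.4222,.1064,z,17.2,-1) for z in(-.02,.02)]+lerp((.4222,.1064,.02,17.2),(.4121,-.027,.065,16.9),-1,3))
"
```

```text
0 0 -15 0 0 0 -1; 0 0 -55 0 0 0 -1; -41 -16 -70 0 0 0 -1; -83 -33 -85 0 0 0 -1; -124 -49 -100 0 0 0 -1
```

>>> move_arm --commands "0 0 -15 0 0 0 -1; 0 0 -55 0 0 0 -1; -41 -16 -70 0 0 0 -1; -83 -33 -85 0 0 0 -1; -124 -49 -100 0 0 0 -1"

```text
t: 36.67
tcp_pos: [0.4115, -0.0277, 0.0642]
tool_rot: [0.594, 0.805, 0.0, 0.0]
force: [0.8, 0.1, -0.0]
finger_gap: 0.125
gripper_force: 58.6
```

>>> move_arm --commands "0 0 0 0 0 0 -1; 0 0 0 0 0 0 -1; 0 0 0 0 0 0 -1; 0 0 0 0 0 0 -1; 0 0 0 0 0 0 -1"

```text
t: 37.3
tcp_pos: [0.4116, -0.0258, 0.0633]
tool_rot: [0.593, 0.805, -0.0, -0.0]
force: [0.1, 0.3, 0.4]
finger_gap: 0.127
gripper_force: 58.6
```

```bash
python3 -c "
from fit import *
st();W=snapshot('wrist');save(W,'w37');fit(W,.11)
c=np.array([.4971,-.0077]);y=rad(16.9);X=np.array([cos(y),sin(y)]);Y=np.array([-sin(y),cos(y)])
f=lambda a,b,z=.003:pix(W,(*(c+a*X+b*Y),z))
for n,a,b in(('capend',-.032,-.048),('cap/L',-.0425,-.035),('cap/R',-.0215,-.035),('tipend',-.032,.048),('tip/L',-.040,.04),('tip/R',-.024,.04),('cutR1',.01,-.016),('cutR2',.01,.028)): print(n,f(a,b),f(a,b,.014))
print('traycup',f(.042,-.029,.056),'corner',f(-.075,.062,.014))
g=cv2.cvtColor(W['image'],cv2.COLOR_RGB2GRAY)
for r in list(range(136,184,4))+list(range(184,290,8)): print(r,g[r,340:440:3])
"
```

```text
t 37.3 tcp [ 0.4116 -0.0258  0.0633] psi 17.2 zax [-0.001  0.    -1.   ] cmd [ 0.412 -0.027  0.064 17.2  ] F [0.1 0.3 0.4] gap 0.127 q [-0.34  0.5   2.07  0.    0.57 -0.64]
cap blob [307 306  28  29 622] [320.1 320.8] [ 0.4224 -0.0651  0.11  ]
capend (np.float64(378.5), np.float64(255.9)) (np.float64(380.8), np.float64(261.6))
cap/L (np.float64(368.4), np.float64(243.6)) (np.float64(370.3), np.float64(248.9))
cap/R (np.float64(390.4), np.float64(243.6)) (np.float64(393.3), np.float64(248.9))
tipend (np.float64(385.6), np.float64(156.0)) (np.float64(388.6), np.float64(157.8))
tip/L (np.float64(375.9), np.float64(165.1)) (np.float64(378.4), np.float64(167.3))
tip/R (np.float64(394.1), np.float64(165.2)) (np.float64(397.4), np.float64(167.5))
cutR1 (np.float64(425.5), np.float64(225.1)) (np.float64(429.9), np.float64(229.7))
cutR2 (np.float64(431.1), np.float64(178.9)) (np.float64(435.9), np.float64(181.7))
traycup (np.float64(488.8), np.float64(266.4)) corner (np.float64(337.0), np.float64(140.3))
136 [198 204 194 214 217 214 189 205 194 206 217 216 205 199 203 198 210 202
 212 186 212
[... 2826 characters left out ...]
0 140 141 141 140 123
  48  80  80  79  80  79  80  79  79  80  79  78  80  79  78  78]
256 [71 71 60 21 20 19 16 82 79 80 80 58 58 57 58 57 54 46 62 80 79 79 78 79
 79 78 78 78 78 78 79 78 78 77]
264 [70 71 72 20 19 19 21 46 80 80 80 79 80 79 80 80 78 78 79 78 78 78 79 78
 79 78 78 78 79 78 79 78 78 77]
272 [16 18 19 19 20 20 19 20 19 34 78 78 77 78 78 78 77 77 79 79 79 79 78 78
 77 76 77 77 76 77 77 77 76 76]
280 [ 20  21  20  20  19  21  20  20  19  22  12  17 206 202 211 204   7  19
  20  20  19  19  18  19  19  11 176 190 205 185 200 203 194 208]
288 [ 19  20  19  23  21  20  21  18  20  21  22  20  19  21  19  19  18  21
  21  20  19  19  20  19  22  20  18  21  21  19 108 225 201 201]
```

The wrist picture shows the nest clearly, about 1 px from the prediction: tip saddle at columns 379.6–398.6 (row 168), cap bay at 371.5–395.5 (row 248). Next I compare the tube and the slot in tool axes.

```bash
python3 -c "
from h import *
W=snapshot('wrist');t=telemetry.sense();M=R.from_quat(t['tool_rot']).as_matrix();p0=t['tcp_pos']
tl=lambda u,v,z:((M.T@(onz(W,u,v,z)-p0))*1000).round(1)
print('slot tip',tl(389.1,168,.014),'slot cap',tl(383.5,248,.014),'ends',tl(388.5,158,.014),tl(382,261.3,.014))
g=cv2.cvtColor(W['image'],cv2.COLOR_RGB2GRAY);zt=p0[2]+.0443;i=W['image']
for r in range(150,345,8): print(r,g[r,300:342:2], tuple(i[r,320]))
print('cap',tl(320.1,320.8,zt+.004), [ (k,pix(W,p0+M@np.array([k-.0063,.0015,-.0443]))) for k in(-.044,-.026,.0435)])
"
```

```text
slot tip [31.8 56.3 49.4] slot cap [-41.8  56.4  49.4] ends [40.2 55.2 49.4] [-55.4  56.   49.4]
150 [217 217 217 217 217 217 217 217 217 217 217 217 217 217 217 217 217 216
 197  51  57] (np.uint8(217), np.uint8(218), np.uint8(209))
158 [217 217 217 217 217 217 217 217 217 217 217 217 217 217 217 217 217 218
 206  55  57] (np.uint8(217), np.uint8(218), np.uint8(210))
166 [ 94 171 224 219 217 217 217 217 217 217 217 217 218 217 217 217 217 218
 206  54  56] (np.uint8(217), np.uint8(219), np.uint8(210))
174 [ 80  82  81  81  82  83  80  76  94 171 223 219 218 217 217 218 217 218
 207  55  58] (np.uint8(223), np.uint8(225), np.uint8(216))
182 [ 82  80  81  80  81  81  80  81  80  80  80  80  80  81  81  78  92 166
 212 100 102] (np.uint8(87), np.uint8(79), np.uint8(67))
190 [ 82  81  82  82  82 120 141 151 156 157 163 155 151 142 128 101  80  82
  85 101 102] (np.uint8(166), np.uint8(163), np.uint8(154))
198 [ 81  79  81  81 139 153 159 141 133 133 133 133 132 141 159 140 118  79
  85 101 101] (np.uint8(140), np.uint8(130), np.uint8(130))
206 [217 217 217 218 132 129 132 134 134 133 13
[... 1836 characters left out ...]
8), np.uint8(132), np.uint8(144))
318 [ 22  15 225 213  61  51  69  57  70  54  62  42  63  44  48  44  45 172
 221  22  22] (np.uint8(72), np.uint8(52), np.uint8(87))
326 [ 20  23 224 210  57  63  70  59  68  59  67  62  68  63  66  61  63 174
 220  40  16] (np.uint8(78), np.uint8(56), np.uint8(94))
334 [19 19 19 19 17 17 16 17 20 41 58 39 25 15 19 16 18 16 18 20 17] (np.uint8(66), np.uint8(49), np.uint8(80))
342 [18 20 20 21 19 19 19 19 20 19 19 19 19 20 19 19 20 21 19 21 18] (np.uint8(19), np.uint8(19), np.uint8(19))
cap [-39.2  -1.3 -48.3] [(-0.044, (np.float64(324.8), np.float64(331.3))), (-0.026, (np.float64(325.0), np.float64(306.2))), (0.0435, (np.float64(325.7), np.float64(190.6)))]
```

>>> move_arm --commands "-1 25 0 0 0 0 -1; -1 50 0 0 0 0 -1; -1 57 0 0 0 0 -1; -1 57 30 0 0 0 -1; -1 57 60 0 0 0 -1"

```text
t: 38.02
tcp_pos: [0.466, -0.0107, 0.0031]
tool_rot: [0.594, 0.805, -0.0, 0.0]
force: [0.1, -0.8, -0.5]
finger_gap: 0.123
gripper_force: 58.6
```

>>> move_arm --commands "0 0 4 0 0 0 -1; 0 0 8 0 0 0 -1; 0 0 12 0 0 0 -1; 0 0 14 0 0 0 -1; 0 0 15 0 0 0 -1"

```text
t: 38.65
tcp_pos: [0.4667, -0.0108, -0.0112]
tool_rot: [0.594, 0.804, 0.0, 0.0]
force: [0.1, 0.0, -0.1]
finger_gap: 0.129
gripper_force: 58.6
```

```bash
python3 -c "
from h import *
st();t=telemetry.sense();M=R.from_quat(t['tool_rot']).as_matrix()
W=snapshot('wrist');g=cv2.cvtColor(W['image'],cv2.COLOR_RGB2GRAY)
for r in (160,166,172,178,184,190,196,298,310,318,326,334): print(r,g[r,286:356:2])
"
```

```text
t 38.65 tcp [ 0.4667 -0.0108 -0.0112] psi 17.1 zax [ 0.001 -0.    -1.   ] cmd [ 0.412 -0.027  0.064 17.2  ] F [ 0.1  0.  -0.1] gap 0.129 q [-0.26  0.7   1.97 -0.    0.47 -0.56]
160 [57 57 57 57 56 58 57 57 57 57 56 57 57 56 57 57 56 57 57 57 56 56 57 57
 57 57 58 57 57 56 57 57 56 56 56]
166 [56 57 57 57 57 57 57 57 55 57 58 57 56 56 57 57 57 57 57 56 57 57 57 57
 56 57 57 57 57 57 56 56 56 57 57]
172 [56 55 58 58 57 58 57 57 57 57 60 86 85 86 84 85 85 85 84 86 86 86 86 86
 50 57 56 58 57 58 57 57 55 55 56]
178 [ 56  56  56  57  57  56  57  55  55  57  55 103 100 100 100 100 101 100
  99 100 101 100 101  98  47  56  56  56  56  56  56  56  56  55  55]
184 [ 57  56  56  56  56  57  56  56  56  56  56 102 101 100 100 100 100  96
 100 100 101 100 101  98  45  57  57  56  56  56  56  56  57  57  56]
190 [ 56  55  56  56  55  55  56  56  56  56  53 102 130 150 159 164 165 170
 163 160 150 137 112  98  47  56  57  56  55  56  56  55  57  55  56]
196 [ 55  56  57  56  55  58  55  56  56  57  49 147 163 170 168 146 131 132
 132 146 169 161 148 123  48  57  56  55  57  55  56  55  56  56  56]
298 [ 19  17  19  20  19  19  20  19  22  19  23  26 163 154 150 141 142 142
 142 140 140 163 145  34  21  19  21  22  18  20  17  19  19  19  20]
310 [ 19  20  19  18  19  21  21  21  18  38  36  39  56  46  68 104 123 128
 128 119  64  41  42  40  30  49  20  20  20  19  18  19  20  20  20]
318 [21 19 17 18 20 18 18 22 20 81 75 65 60 68 57 69 54 62 43 48 46 62 51 63
 64 81 25 22 17 20 21 19 19 19 20]
326 [19 19 20 18 19 21 17 20 24 80 77 62 48 69 59 68 59 69 63 67 63 66 55 62
 72 78 35 20 18 19 20 19 18 19 19]
334 [19 16 18 19 17 20 18 20 21 20 18 17 19 16 17 21 40 58 42 25 18 14 14 18
 17 20 18 19 18 19 18 18 19 19 19]
```

>>> move_arm --commands "0 1 2 0 0 0 -1; 0 1 7 0 0 0 -1; 0 1 12 0 0 0 -1; 0 1 16 0 0 0 -1; 0 1 18 0 0 0 -1"

```text
t: 39.33
tcp_pos: [0.4678, -0.0109, -0.0298]
tool_rot: [0.594, 0.804, -0.0, 0.0]
force: [0.3, -3.2, 1.1]
finger_gap: 0.123
gripper_force: 58.9
```

>>> move_arm --commands "0 0 1 0 0 0 -1; 0 0 2 0 0 0 -1; 0 0 2 0 0 0 -0.7; 0 0 2 0 0 0 -0.5; 0 0 2 0 0 0 -0.4"

```text
t: 39.95
tcp_pos: [0.4667, -0.0099, -0.0316]
tool_rot: [0.594, 0.804, -0.0, -0.001]
force: [-0.4, -0.3, 0.4]
finger_gap: 0.301
gripper_force: 0.0
```

>>> move_arm --commands "0 0 0 0 0 0 -0.4; 0 0 -10 0 0 0 -0.4; 0 0 -30 0 0 0 -0.4; 0 0 -60 0 0 0 -0.4; 0 0 -90 0 0 0 -0.4"

```text
t: 40.58
tcp_pos: [0.4671, -0.0103, 0.0599]
tool_rot: [0.594, 0.804, -0.0, -0.0]
force: [0.8, -1.6, -1.1]
finger_gap: 0.299
gripper_force: 0.0
```

```bash
python3 -c "
from fit import *
st();W=snapshot('wrist');save(W,'w40');fit(W,.011);t=telemetry.sense()
c=np.array([.4971,-.0077]);y=rad(16.9);X=np.array([cos(y),sin(y)]);Y=np.array([-sin(y),cos(y)])
f=lambda a,b,z:pix(W,(*(c+(a+.001)*X+b*Y),z))
print('nest_cap',f(-.032,-.035,.011),'tip',f(-.032,.040,.011))
g=cv2.cvtColor(W['image'],cv2.COLOR_RGB2GRAY)
for r in range(140,276,6): print(r,g[r,296:348:2])
"
```

```text
t 40.58 tcp [ 0.4671 -0.0103  0.0599] psi 17.1 zax [-0.  0. -1.] cmd [ 0.412 -0.027  0.064 17.2  ] F [ 0.8 -1.6 -1.1] gap 0.299 q [-0.26  0.55  1.94  0.    0.65 -0.56]
cap blob [313 236  18  21 322] [321.2 246.4] [ 0.4785 -0.0487  0.011 ]
nest_cap (np.float64(319.7), np.float64(247.6)) tip (np.float64(319.9), np.float64(165.5))
140 [85 85 86 59 66 57 57 58 58 59 57 57 58 58 57 57 58 57 58 57 58 56 58 58
 58 57]
146 [85 85 55 57 57 58 57 57 57 56 57 57 57 57 57 57 57 57 58 56 57 56 57 57
 56 57]
152 [55 56 58 57 56 57 57 56 57 56 55 57 57 57 57 56 56 56 56 57 57 56 58 57
 57 57]
158 [ 58  57  57  57  58  58  56  77 102 101 109 150 157 155 141 103  96  56
  57  57  58  56  57  57  57  58]
164 [ 56  56  57  57  56  57  57  77 100 138 167 149 132 132 148 160 125  54
  57  57  56  56  57  57  56  57]
170 [ 57  57  58  57  58  56  57  77  99 147 130 133 133 134 134 121 126  54
  57  57  57  57  55  57  56  57]
176 [ 56  57  57  56  56  56  56  70 100 145 130 133 133 133 133 119 124  54
  56  55  56  56  57  56  56  56]
182 [101 101 101 102 102 102 101 101 100 146 128 133 133 133 133 120 13
[... 926 characters left out ...]
]
236 [ 29  82  81  81  80  81  75  97 131  69 144 146 145 146 145 133  70  81
  80  81  81  81  81  82  30  17]
242 [ 13  83  80  80  80  81  75 144 112  64  68  70  61  66  67  66  48  83
  72  80  80  81  81  83  11  18]
248 [ 16  74  81  81  80  80  83 143 113  62  69  72  61  67  67  66  51  87
  71  80  80  79  80  77  13  20]
254 [ 14  71  79  79  80  79  71 147 146  60  68  73  61  66  67  66  72 130
  80  80  79  81  79  77  14  16]
260 [14 60 80 80 80 80 65 45 46 46 45 47 46 46 45 45 46 44 82 81 80 79 79 73
 15 17]
266 [14 72 79 79 80 79 79 80 79 79 79 79 80 80 80 79 80 80 80 79 79 79 80 71
 13 16]
272 [14 83 80 79 80 79 80 79 79 78 78 79 79 78 78 79 78 79 79 79 79 79 80 82
 12 15]
```

The tube lies in the nest with its cap in the wide bay: purple at rows 236–257 inside a bay ending at row 260, barrel within the saddle edges. Retreating, then checking the cups.

>>> move_arm --commands "0 0 -40 0 0 0 -0.4; 0 0 -80 0 0 0 -0.4; 40 -30 -100 0 0 0 0; 90 -60 -110 0 0 0 0; 130 -70 -110 0 0 0 0"

```text
t: 41.25
tcp_pos: [0.3595, 0.0942, 0.1694]
tool_rot: [0.594, 0.804, 0.0, -0.0]
force: [-0.5, 0.5, 0.9]
finger_gap: 0.5
gripper_force: 0.0
```

```bash
python3 -c "
from chk import *
st();T,S,W=chk();look();save(T,'t41');save(S,'s41')
for a,b in(('top0','t41'),('scene0','s41')):
  d=cv2.absdiff(cv2.imread('pics/%s.png'%a),cv2.imread('pics/%s.png'%b)).max(2);m=cv2.morphologyEx((d>40).astype(np.uint8),cv2.MORPH_OPEN,np.ones((2,2)))
  k,l,s,c=cv2.connectedComponentsWithStats(m)
  print(a,[(list(map(int,s[j]))) for j in range(1,k) if s[j,4]>15 and 230<s[j,0]<600 and s[j,1]<345])
for n,p in(('nest_cap',(-.032,-.035,.017)),('traycup',(.042,-.029,.056))):
  y=rad(16.9);q=(.4975+p[0]*cos(y)-p[1]*sin(y),-.0074+p[0]*sin(y)+p[1]*cos(y),p[2]);print(n,q,pix(T,q),pix(S,q))
"
```

```text
t 41.25 tcp [0.3595 0.0942 0.1694] psi 17.1 zax [ 0.  0. -1.] cmd [ 0.412 -0.027  0.064 17.2  ] F [-0.5  0.5  0.9] gap 0.5 q [-0.05  0.23  2.06  0.    0.86 -0.35]
[350 260  46  48 896] [477.8  22.2] [133.2  71.8] 26.7
T traycup 142 14 13 [425.2 184.1] [ 0.5473 -0.0214  0.056 ]
S traycup 259 20 18 [411.9 263.5] [ 0.5489 -0.0197  0.056 ]
T purple [192  50  15  10  64] [199.5  55.6]
T purple [429 211   7   7  34] [431.8 213.7]
S purple [335   7   5   8  19] [337.4  10.5]
S purple [390   8   8   9  37] [393.2  11.6]
S purple [356  14   9  13  73] [360.5  19.5]
S purple [465  31   9   7  47] [468.7  33.5]
S purple [484  35   4   8  23] [485.3  38.7]
S purple [472  43   9  10  46] [475.2  48.6]
S purple [274  44   6   4  17] [276.6  45.8]
S purple [423  45  11   8  45] [428.6  47.8]
S purple [419  52   5   8  26] [420.6  56.1]
S purple [428  60   6   7  27] [430.3  63.3]
S purple [456  73  13   7  59] [462.1  76.5]
S purple [471  73   5   6  25] [473.   75.4]
S purple [393 298   9   9  62] [397.1 302.3]
S cup 116 16 9 [223.6 141.5] [0.4674 0.5294 0.095 ] (130.8, 0.0824)
T cup 126 59 67 [199.4 176.5] [0.5559 0.5254 0.095 ] (59.3, 0.0679)
T cup 153 14 14 [246.6 167.8] [0.5775 0.4113 0.095 ] (315.3, 0.0792)
T cup 239 28 31 [199.8 219.3] [0.4532 0.5188 0.095 ] (142.7, 0.0855)
top0 [[232, 156, 32, 27, 479], [275, 173, 5, 5, 18], [265, 176, 6, 6, 30], [260, 191, 13, 16, 94], [245, 198, 22, 19, 266], [376, 202, 143, 198, 10197], [234, 227, 15, 9, 70]]
scene0 [[242, 135, 26, 7, 112], [236, 155, 4, 6, 18], [350, 270, 64, 65, 1895]]
nest_cap (0.47705654208609544, -0.05019094563716034, 0.017) (np.float64(433.4), np.float64(214.0)) (np.float64(398.8), np.float64(303.3))
traycup (0.5461165341447689, -0.022938101806544015, 0.056) (np.float64(425.8), np.float64(184.6)) (np.float64(412.3), np.float64(265.2))
```

The tray cup is unmoved (scene 412,263.5; before 412,264). The two visible carousel cups stand in their nests, the cap is at the nest position (scene 397,302), and the arm is clear. Handing in.

```bash
python3 -c "
from station import ticket; print(ticket.sign_off())"
```

```text
the job is handed in; nothing more can be done
None
```

The tube lies in the tray nest with its cap in the wide end, and I handed the job in at about 41 s. The tray cup is unmoved and two carousel cups stand in their nests; the third is hidden under the head and unchecked. A repeated move command drove the held tube past the tray into something (about 28 N) and shifted it in the grip, so I set it down beside the tray and regripped it; the last pictures showed nothing else displaced.

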